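# Gauge the cable entry of a switch housing with a go / no-go plug gauge

## Task

Check the steel cable-entry bore of the switch housing in the tilted test stand with the larger of the two double-ended plug gauges: push its long go end fully home, until its collar sits on the rim of the bore, and draw it out again; then turn the gauge round and gently press its short no-go end squarely on the same bore to confirm that it will not enter. Afterwards lay the gauge back in the saddles of its own wooden rest (either way round) and let go, leaving the smaller gauge and everything else on the bench undisturbed.

Things in the scene. Friction and masses are not known exactly. Their poses are not given: they have to be found in the camera images.
- gauge_mid (a point): Larger plug gauge, loose, about 0.42 kg, 175 mm long straight turned bar: middle of its dark handle, on the axis; +x to the go end. Handle 24 mm diameter, x from -50 to +50 mm; beyond each end a collar 38 mm diameter, 6 mm thick, then a plug. Centre of mass about 10 mm off to +x. It starts level in its rest, axis 50 mm above the bench. Grip the handle across, between the saddles.
- gauge_go_tip (a point): Centre of the end face of the larger gauge's go plug, 101 mm from the handle's middle along +x. The plug is 28 mm in diameter and 45 mm long beyond the collar; its last 4 mm taper to 22 mm. Same axes as the gauge.
- gauge_nogo_tip (a point): Centre of the end face of the larger gauge's no-go plug, 74 mm from the handle's middle along -x. The plug is 35 mm in diameter, 18 mm long beyond the collar, flat-ended. Same axes as the gauge.
- entry: Cable entry of the white switch housing, fixed. Origin: centre of the bore's mouth, on the steel bushing's rim, 130 mm above the bench. z points out along the bore, rising 30 degrees and away from the robot (turned by the stand's yaw); x points steeply down and away from the robot; y level. Bore 30 mm diameter, 54 mm deep: 2 mm of play for the go plug, 5 mm too narrow for the no-go.
- stand: Fixed grey test stand that holds the housing; origin on the bench, 130 mm straight below the bore's mouth; x level, away from the robot along the bore's heading. Base plate 160 x 120 x 12 mm, x -115 to +45 mm. In the entry's axes the housing spans x and y -40 to +40 mm (rotary switch handle to x +63 mm) and z -74 to -4 mm; the bushing's rim, 44 mm outer diameter, stands 4 mm proud of it.
- rest_seat (a point): Seat of the larger gauge's fixed wooden rest: where the handle's middle lies, 50 mm above the bench; x runs level along the seated gauge. Base 130 x 60 x 12 mm; two V-saddles, 10 mm thick, 39 mm either side of here along x, hold the handle between its collars (6 mm end play either way), open upward, reach 6 mm above the gauge's axis and 26 mm sideways.
- small_mid (a point): The smaller plug gauge, which must stay where it is: middle of its 20 mm diameter handle, in a rest like the other's, axis 50 mm above the bench. Its collars are 30 mm in diameter, its plugs 18 and 23 mm; 161 mm long; its x axis runs along it, go plug at +x (91 mm from here), no-go at -x (70 mm).
- bottle: Upright yellow bottle, 54 mm diameter, 140 mm tall, standing on the bench: origin at the centre of its underside, z up. To be left alone.
- switchbox: Loose finished white switch, 85 x 75 x 75 mm, with a red rotary handle out to 62 mm on its +x side: origin at the centre of its underside, z up. To be left alone.
- tin: Steel tin, 60 mm diameter, 60 mm tall: origin at the centre of its underside, z up. To be left alone.
- tape: Black roll of tape lying flat, 84 mm outer diameter, 20 mm tall: origin at the centre of its underside, z up. To be left alone.
- meter: Black hand meter lying flat, 130 x 70 x 34 mm, long along its x: origin at the centre of its underside, z up. To be left alone.
- mouse: Black computer mouse, 100 x 60 x 32 mm: origin at the centre of its underside, z up. To be left alone.
- driver: Screwdriver with a black handle lying on the bench beyond the left-hand rest, 180 mm long along its x, under 30 mm high. To be left alone.
Not all that is in view belongs to the job. Leave any blue look-alike of the part that bears gauge_mid alone. What is shaped like the stand but orange or pink is not meant.

How it is judged:
By the outcome, as a careful person would: the job done as asked, in the order asked, and still so for the second after the job is handed in, with the robot touching nothing.
It also fails if it takes over 72 s, if anything falls off the work surface, if the arm or the gripper's body presses on something with over 40 N, if the wrist force passes 120 N, or if a joint passes its speed limit or range.

## Robot

A 7-joint arm with a two-finger parallel gripper is mounted at the origin on the work surface. World frame = base frame: x ahead of the robot, y to its left, z up, the work surface at z = 0. Lengths are in mm, angles in rad, forces in N, time in s.
With the tool pointing down it reaches from about 400 to 875 mm from the base axis. Payload 4.4 kg.
Tool frame: the origin (TCP) lies between the finger pads; the fingertips stand ctrl.finger_overhang ahead of it and the grasp point (between the pads) lies 11 mm behind it (ctrl.finger_overhang is the distance from the TCP to the fingertips, in mm); z points along the fingers, y is the direction in which the jaws open and shut (so a half turn about z gives the same grasp; the last joint's range is limited). The gripper opens to 85 mm and grips with 20 to 120 N. Pads are 22 mm wide; open, the fingers measure 114 mm over their backs; the gripper's body (76 mm by 85 mm) begins 54 mm behind the grasp point. The pads swing forward as they close: fully open they stand 13 mm farther back than shut.
Start: joints at [-0.066, 0.628, 0.038, 1.517, -0.027, 0.996, -0.02], TCP at [650.014, 0.027, 239.313] pointing down, gripper open.
Joint ranges: [-3.06, 3.06], [-0.37, 2.12], [-1.25, 1.32], [0.18, 2.47], [-1.1, 4.24], [0.23, 1.98], [-2.94, 2.94]. Speed limits (rad/s): [2.57, 2.57, 3.14, 3.14, 3.14, 3.14, 3.14].

## Interface

Orientations are given as [roll, pitch, yaw] about the fixed x, y, z axes, in that order (R = Rz(yaw) Ry(pitch) Rx(roll)).
In Python, from cell import ctrl gives the robot as it stands. The module is installed in compiled form; this text tells all that it offers.
- The arm moves only by the tool step_arm, never from a script. Its argument "deltas" is a list that holds one entry, the list of rows, each a list of 7 numbers: the opening, from 0 (shut) to 1 (fully open), then the shift along the world's x, y, z in mm, then the turn, a rotation vector about the world's x, y, z in rad. In form: [[[grip, tx, ty, tz, rx, ry, rz], ...]]. A call has 1 to 10 rows; each row shifts and turns the commanded pose from where the row before left it; what a row does not reach is not made up. A row lasts 1/12 s, in which the tool goes at most 41.7 mm and 7.16 degrees, less where a joint would pass 70% of its speed; a pose out of reach is approached as far as the arm can. A call is refused whole if a number of a shift passes 41.7 or a number of a turn 0.125, either way. A call with a gripper value outside its range is refused whole. The fingers move at their own pace and stop on an object; the grip force is fixed at half the most. Time passes only in rows, so rows that do not move let the fingers close. It gives the time, the measured TCP pose, the force and the opening at its end, in the units of the state.
- ctrl.read_state(): the state, without advancing time (a new reading comes with each control period).
- ctrl.get_image(name): name is "scene" or "side" or "wrist"; returns (picture, depth): 480x640x3 uint8, red, green, blue; 480x640 float32, mm along the optical axis (not along the pixel's ray), 0 where there is no reading.
- ctrl.camera_info(name): a dict with "intrinsics" (3x3 intrinsics, pixels), "rvec" (rotation vector, rad) and "tvec" (3), from world to camera coordinates, as OpenCV has them. Camera axes: x right, y down, z forward; pixel columns grow to the right and rows downward; lengths in mm; the calibration is good to about 2 mm. A picture is of the moment at which its call begins: read the wrist's pose just before it. camera_info takes no time and is no camera call; for the wrist camera it gives the pose at the moment of the call.
- ctrl.finish_job(): hands the job in, once; it reports no verdict.
The state is a dict: "clock": time; "qpos": joint angles; "qd": joint speeds; "tau": joint torques, N m; "eef_pos": TCP position; "tool_rot": TCP orientation; "force": force on the tool from outside, world axes, zero at the start; "torque": the same for the moment, N m; "width": finger opening in mm.
Only numpy, scipy, OpenCV 4.12 (cv2) and the standard library are available. Lean on these libraries where they do the work, as an engineer would, in place of code of your own. Each camera call takes 0.05 s, during which the arm holds its last target.

## Working session

There is one attempt and no reset: what is moved stays moved. The work goes in short steps, Python scripts to look and compute and a tool call to move; the robot and the scene stay as the last step left them, time stands still between calls to the robot, and variables do not carry over. Pictures are saved under pics/ and viewed, and the job is handed in when it is done.

Besides the shell and the picture viewer there is one more tool, called after "Call:" by a JSON object that holds its "method" and its "body". step_arm: Moves the arm, as the interface text tells. Its arguments: {"type":"object","properties":{"deltas":{"type":"array"}},"required":["deltas"]}

```bash
mkdir -p pics
cat > h.py <<'E'
import numpy as np,cv2
from cell import ctrl
def cam(n):
    i=ctrl.camera_info(n);K=np.array(i["intrinsics"],float);R=cv2.Rodrigues(np.array(i["rvec"],float))[0];t=np.array(i["tvec"],float).ravel()
    return K,R,t
def ray(c,u,v):
    K,R,t=c;d=R.T@(np.linalg.inv(K)@[u,v,1.]);return -R.T@t,d
def onz(c,u,v,z):
    o,d=ray(c,u,v);return o+d*(z-o[2])/d[2]
def dep(c,u,v,D):
    o,d=ray(c,u,v);return o+d*D
def proj(c,p):
    K,R,t=c;q=K@(R@np.array(p,float)+t);return q[:2]/q[2]
def cloud(c,D):
    K,R,t=c;v,u=np.mgrid[0:480,0:640];P=np.stack([(u-K[0,2])/K[0,0]*D,(v-K[1,2])/K[1,1]*D,D],-1)
    return (P-t)@R
def shot(n,tag):
    c=cam(n);im,D=ctrl.get_image(n);cv2.imwrite(f"pics/{tag}.png",im[:,:,::-1]);np.savez(f"pics/{tag}.npz",im=im,D=D,K=c[0],R=c[1],t=c[2]);return c,im,D
def load(tag):
    z=np.load(f"pics/{tag}.npz");return (z["K"],z["R"],z["t"]),z["im"],z["D"]
E
python3 - <<'E'
from h import *
print(ctrl.read_state(),ctrl.finger_overhang)
for n in("scene","side","wrist"):
    c,_,_=shot(n,n+"0");print(n,-c[1].T@c[2],c[1][2],c[0][0,0])
E
```

```text
{'clock': 0.0, 'qpos': array([-0.06579363,  0.62933834,  0.0384298 ,  1.51837428, -0.027022  ,
        0.9962911 , -0.02001125]), 'qd': array([ 0.00032102,  0.00090983, -0.00051261, -0.00260691, -0.00075664,
       -0.00015354, -0.00171746]), 'tau': array([-1.11932164e-03, -5.63405585e+01,  1.22606792e+00, -1.93450052e+01,
        1.09587883e-02,  1.05136272e-02, -8.84369996e-06]), 'eef_pos': array([6.49389328e+02, 3.83029888e-02, 2.38391882e+02]), 'tool_rot': array([-3.13969891e+00, -8.51734408e-07,  1.57077643e+00]), 'force': array([-0.81864918, -0.3711977 ,  0.89527899]), 'torque': array([ 0.05121   , -0.01629529,  0.02060398]), 'width': 85.89805929929477} 8.0
scene [1350.15721792 -569.14791339  913.28033923] [-0.62476453  0.45557463 -0.63413014] 512.8939256814152
side [ 97.70248067 787.32493605 942.6642676 ] [ 0.35750013 -0.63178209 -0.6877827 ] 529.7913054684458
wrist [649.80800369  67.73573164 372.62880299] [-0.00212264 -0.27058158 -0.96269471] 401.63492777005195
```

View pics/scene0.png

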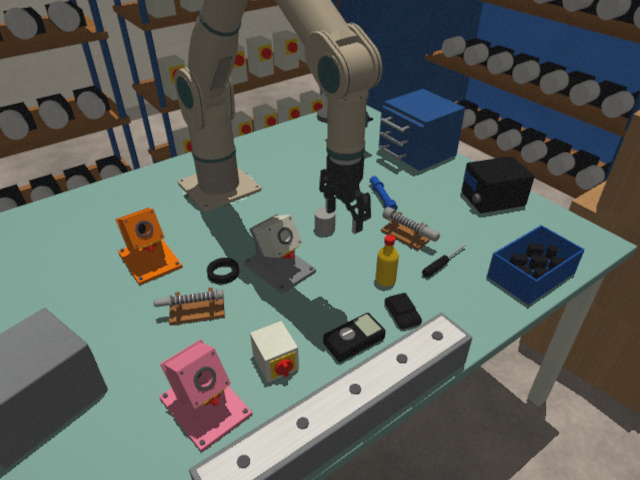

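View pics/side0.png

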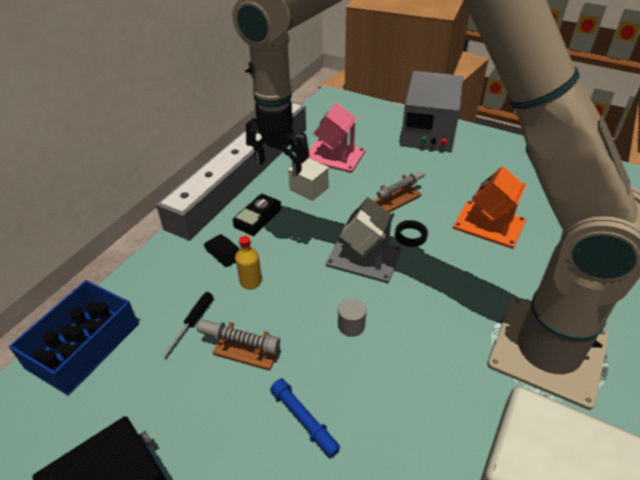

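View pics/wrist0.png

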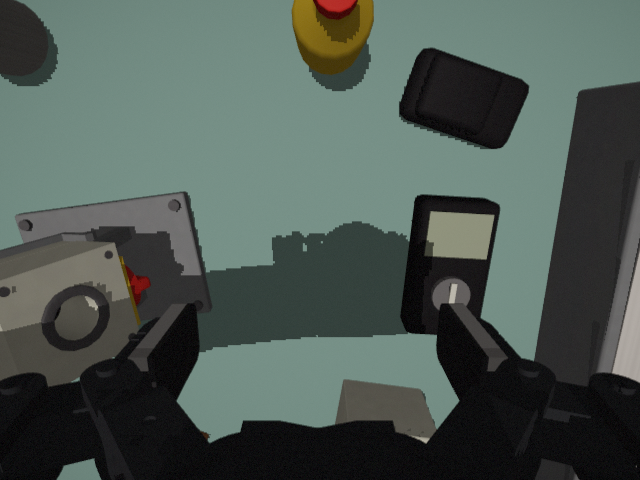

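Candidates for the larger gauge are: the gauge at scene (412,228) / side (240,340), the gauge at scene (195,300) / side (400,188), and the blue look-alike at scene (382,192). The stands are grey at (285,245), orange at (145,240) and pink at (205,390). The grey one is meant. I'll measure both gauges and take crops.

Run:
```python
from h import *
c,im,D=load("scene0"); s,im2,D2=load("side0")
a=im[195:265,365:455]; b=im[275:335,145:235]; d=im2[305:375,180:300]; e=im2[160:220,360:440]
f=lambda x:cv2.resize(x,(400,300),interpolation=cv2.INTER_CUBIC)
cv2.imwrite("pics/crop0.png",np.vstack([np.hstack([f(a),f(b)]),np.hstack([f(d),f(e)])])[:,:,::-1])
P=cloud(c,D);Q=cloud(s,D2)
for nm,X,I in(("scene",P,im),("side",Q,im2)):
  for x0,x1,y0,y1 in((620,860,120,380),(600,900,-420,-120)):
    m=(X[...,2]>42)&(X[...,2]<85)&(X[...,0]>x0)&(X[...,0]<x1)&(X[...,1]>y0)&(X[...,1]<y1)
    n,l,st,ce=cv2.connectedComponentsWithStats(m.astype(np.uint8))
    for i in range(1,n):
      if st[i,4]<80: continue
      p=X[l==i];xy=p[:,:2];mu=xy.mean(0);ax=np.linalg.svd(xy-mu,full_matrices=False)[2][0];t=(xy-mu)@ax
      print(nm,st[i],mu.round(1),ax.round(3),np.ptp(t).round(1),(mu+ax*(t.min()+t.max())/2).round(1),p[:,2].max().round(1))
```

```text
scene [422 228  18  14 152] [640.8 313.3] [0.938 0.346] 42.0 [639.2 312.6] 66.2
scene [490 251  20  25 267] [831.5 359.8] [ 0.997 -0.084] 56.5 [831.5 359.8] 82.7
scene [386 256  13  20 127] [684.  133.1] [-0.068 -0.998] 35.5 [684.3 137.7] 84.7
scene [ 250  321   48   51 1615] [ 726.2 -238.8] [ 0.997 -0.075] 107.2 [ 723.3 -238.5] 79.2
side [236 257  25  22 307] [644.7 153.2] [0.753 0.658] 52.9 [644.5 153. ] 84.9
side [110 292  25  28 282] [823.7 366. ] [-0.989  0.148] 59.2 [830. 365.] 84.9
side [197 319  20  17 198] [636.3 326.1] [-0.952 -0.307] 38.7 [635.5 325.8] 68.5
side [319 137  20  17 175] [ 718.2 -370.5] [-0.994 -0.112] 63.1 [ 723.1 -370. ] 84.9
side [236 154  23  29 270] [ 874.4 -166.5] [0.002 1.   ] 100.8 [ 874.4 -170.4] 84.9
side [289 158  40  32 747] [ 698.7 -221. ] [-0.766 -0.643] 108.8 [ 700.5 -219.4] 82.2
```

View pics/crop0.png

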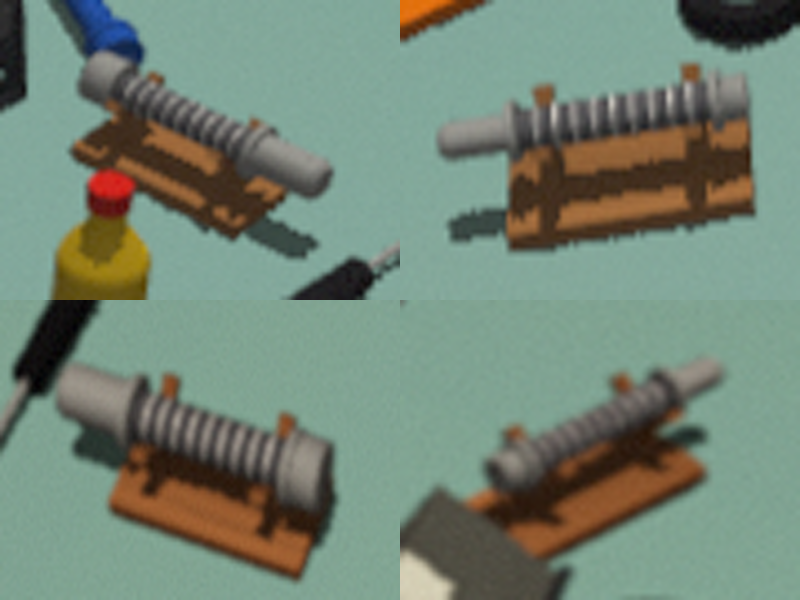

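The crops show that the left-hand gauge is the larger one: its plugs are nearly as thick as its collars. Its go end (the long plug) is at scene ~(437,236) and side ~(200,327). I'll measure it from the depth, and the bore too.

Run:
```python
from h import *
for n in("scene0","side0"):
  c,im,D=load(n);X=cloud(c,D)
  hsv=cv2.cvtColor(im,cv2.COLOR_RGB2HSV)
  print(n)
  for x0,x1,y0,y1 in((480,760,200,380),):
    m=(X[...,2]>36)&(X[...,2]<75)&(X[...,0]>x0)&(X[...,0]<x1)&(X[...,1]>y0)&(X[...,1]<y1)&(hsv[...,1]<60)
    k=np.argwhere(m);print(len(k),k.min(0),k.max(0))
    p=X[m];xy=p[:,:2];mu=np.median(xy,0)
    for _ in range(3):
      ax=np.linalg.svd(xy-mu,full_matrices=False)[2][0]; nn=np.array([-ax[1],ax[0]]);g=abs((xy-mu)@nn)<28;xy=xy[g];p=p[g];mu=xy.mean(0)
    ax=ax*np.sign(ax[0]);t=(xy-mu)@ax
    for a in range(-110,111,10):
      q=(t>=a)&(t<a+10)
      if q.sum()>3:print(a,q.sum(),p[q,2].max().round(1),np.ptp(p[q,:2]@nn).round(1),(p[q,:2]@nn).mean().round(1))
    print(mu,ax,np.degrees(np.arctan2(ax[1],ax[0])),t.min(),t.max())
# grey stand: scene view
c,im,D=load("scene0");X=cloud(c,D)
m=(abs(X[...,0]-560)<140)&(abs(X[...,1]+0)<140)&(X[...,2]>60)&(X[...,2]<220)
k=np.argwhere(m);print(k.min(0),k.max(0))
cv2.imwrite("pics/bore0.png",cv2.resize(im[205:295,240:330],(600,600),interpolation=cv2.INTER_CUBIC)[:,:,::-1])
np.set_printoptions(suppress=True,precision=1)
for u,v in((270,235),(286,237),(265,245),(285,228)):print(u,v,X[v,u])
```

```text
scene0
555 [207 382] [241 439]
-100 7 64.0 27.2 176.5
-90 36 69.0 26.5 177.4
-80 35 68.0 30.0 177.2
-70 45 70.4 37.6 181.7
-60 23 63.9 35.3 181.3
-50 27 62.1 21.1 180.1
-40 22 63.9 25.5 181.0
-30 24 62.4 16.8 180.2
-20 23 61.8 19.5 179.9
-10 23 62.7 18.3 180.3
0 24 63.4 13.4 180.2
10 28 63.0 34.5 181.9
20 25 63.8 21.6 179.5
30 45 70.4 32.8 177.7
40 33 66.2 20.4 178.6
50 31 63.4 20.8 177.7
60 33 64.2 26.1 178.3
70 36 66.1 28.4 178.6
80 33 66.2 24.7 182.4
[575.48729532 300.64926923] [0.97980027 0.19997858] 11.535706429932183 -91.53504638121692 84.84610676147274
side0
1141 [319 197] [353 280]
-90 63 70.5 32.8 -191.0
-80 83 71.3 32.2 -198.0
-70 90 71.3 33.4 -197.9
-60 48 70.9 26.6 -197.5
-50 54 66.9 21.8 -196.3
-40 57 65.6 21.1 -195.6
-30 56 67.0 20.2 -195.8
-20 55 64.9 22.8 -195.1
-10 54 65.0 23.3 -195.0
0 59 65.2 23.0 -195.8
10 54 66.1 26.3 -194.8
20 55 65.4 34.8 -194.6
30 54 66.4 21.1 -195.6
40 95 72.7 38.1 -195.7
50 61 68.3 25.9 -196.2
60 59 67.0 23.9 -196.3
70 65 68.5 26.6 -196.1
80 59 67.8 27.2 -196.4
90 12 66.0 12.5 -197.3
[562.12688953 311.17401653] [0.98089217 0.19455219] 11.218565133279517 -82.3978494070124 93.77387881464564
[215 251] [269 396]
270 235 [483.7 -92.9 144.2]
286 237 [480.4 -46.  113.9]
265 245 [464.3 -98.7 102.9]
285 228 [485.  -50.1 147. ]
```

View pics/bore0.png

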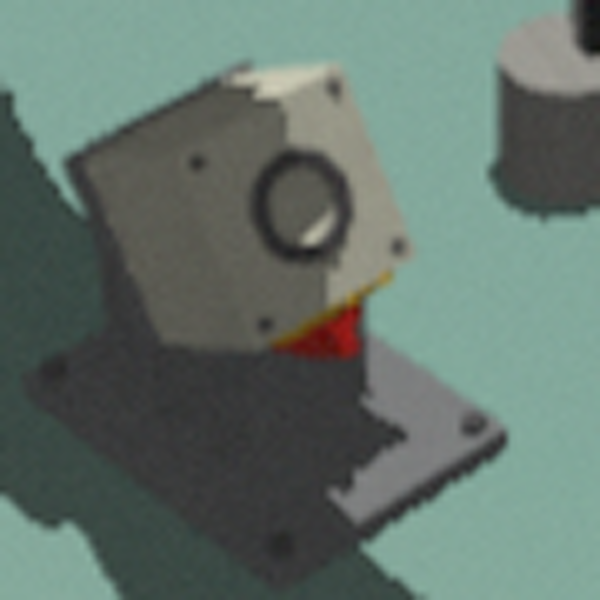

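Gauge: both views give heading 11.3° with go away from the robot, and a middle near (557,303), as the two views bracket it from either side. Now the bore: ellipse of the rim in scene and wrist, plus face plane and base plate for the yaw.

Run:
```python
from h import *
np.set_printoptions(suppress=True,precision=2)
c,im,D=load("scene0");w,iw,Dw=load("wrist0")
print("scene bore z130",onz(c,285.3,236,130),"wrist",onz(w,76,317,130))
# ellipse of dark rim in wrist
g=cv2.cvtColor(iw,cv2.COLOR_RGB2GRAY)
cv2.imwrite("pics/wbore.png",cv2.resize(iw[220:400,0:220],(733,600),interpolation=cv2.INTER_CUBIC)[:,:,::-1])
m=((g<75)*255).astype(np.uint8);m[:270]=0;m[360:]=0;m[:,:35]=0;m[:,118:]=0
cs,_=cv2.findContours(m,cv2.RETR_CCOMP,cv2.CHAIN_APPROX_NONE)
for k in cs:
  if len(k)>60:print(len(k),cv2.fitEllipse(k))
# base plate corners in scene: plate top z=12 (grey)
Xw=cloud(w,Dw)
for (u,v) in((175,206),(27,226),(198,305)):print("hole",onz(w,u,v,12),Xw[v,u])
X=cloud(c,D)
# front face plane: scene points
m=np.zeros((480,640),bool);m[215:255,262:302]=1
p=X[m];p=p[(p[:,2]>85)]
best=None;rng=np.random.default_rng(0)
for _ in range(500):
  a=p[rng.choice(len(p),3,False)];n=np.cross(a[1]-a[0],a[2]-a[0]);L=np.linalg.norm(n)
  if L<50:continue
  n/=L;k=abs((p-a[0])@n)<2.5
  if best is None or k.sum()>best.sum():best=k
q=p[best];mu=q.mean(0);n=np.linalg.svd(q-mu,full_matrices=False)[2][2];n*=np.sign(n[2])
print(len(p),best.sum(),mu,n,np.degrees(np.arcsin(n[2])),np.degrees(np.arctan2(n[1],n[0])))
```

```text
scene bore z130 [493.54 -55.78 130.  ] wrist [488.9  -53.79 130.  ]
298 ((78.29937744140625, 326.645263671875), (79.79898834228516, 90.35163116455078), 67.45677947998047)
143 ((79.07471466064453, 312.91162109375), (33.78709030151367, 44.100399017333984), 89.697021484375)
hole [519.19  -1.68  12.  ] [520.73  -0.86  16.25]
hole [380.34 -20.45  12.  ] [383.92 -19.27  16.79]
hole [532.22 -99.93  12.  ] [533.49 -98.12  15.88]
1282 601 [488.08 -57.43 127.08] [0.86 0.11 0.5 ] 29.724716547085748 7.484963459557874
```

View pics/wbore.png

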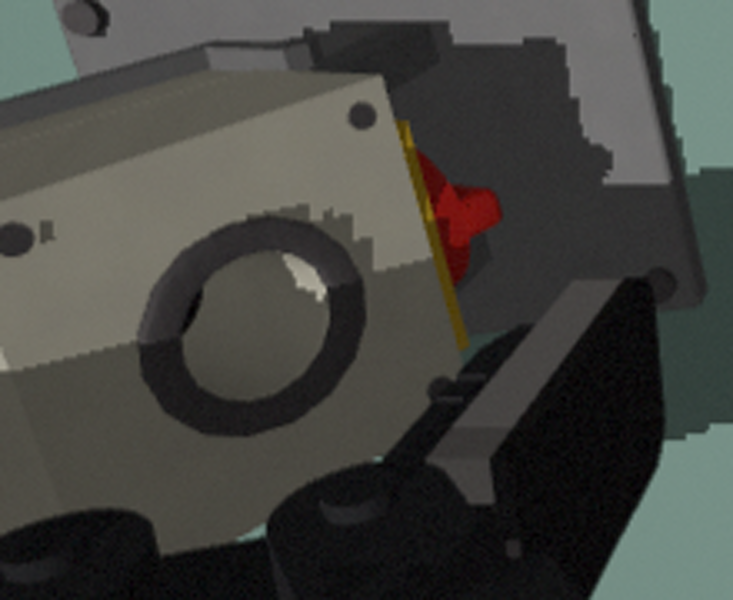

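Stand yaw is about 7.6° by the plate holes, which agrees with 7.5° from the face normal. The bore's mouth is about (491,-55,130) in three estimates within 3 mm. Now I go above the gauge, with the jaw axis across it (+1.77 rad).

Call:
{"method": "step_arm", "body": {"deltas": [[[1,-6,20,0,0,0,0.118],[1,-6,20,0,0,0,0.118],[1,-6,20,0,0,0,0.118],[1,-6,20,0,0,0,0.118],[1,-6,20,0,0,0,0.118],[1,-6,20,0,0,0,0.118],[1,-6,20,0,0,0,0.118],[1,-6,20,0,0,0,0.118],[1,-6,20,0,0,0,0.118],[1,-6,20,0,0,0,0.118]]]}}

```text
clock: 0.98
eef_pos: [589.5, 200.7, 239.1]
tool_rot: [-3.141, -0.0, 2.756]
force: [-0.6, 0.4, 0.2]
width: 85.6
```

Call:
{"method": "step_arm", "body": {"deltas": [[[1,-6,20,-10,0,0,0.118],[1,-6,20,-10,0,0,0.118],[1,-6,20,-15,0,0,0.118],[1,-6,20,-15,0,0,0.118],[1,-6,20,-15,0,0,0.118],[1,0,0,0,0,0,0],[1,0,0,0,0,0,0],[1,0,0,0,0,0,0]]]}}

```text
clock: 1.65
eef_pos: [560.5, 299.2, 174.2]
tool_rot: [-3.141, -0.0, -2.944]
force: [-0.2, -0.5, 0.1]
width: 85.6
```

Run:
```python
from h import *
print(ctrl.read_state()["qpos"]);shot("wrist","w1")
```

```text
[-0.28825425  0.70813435 -0.41652158  1.61707078  0.34645943  0.89078417
  0.93233948]
```

View pics/w1.png

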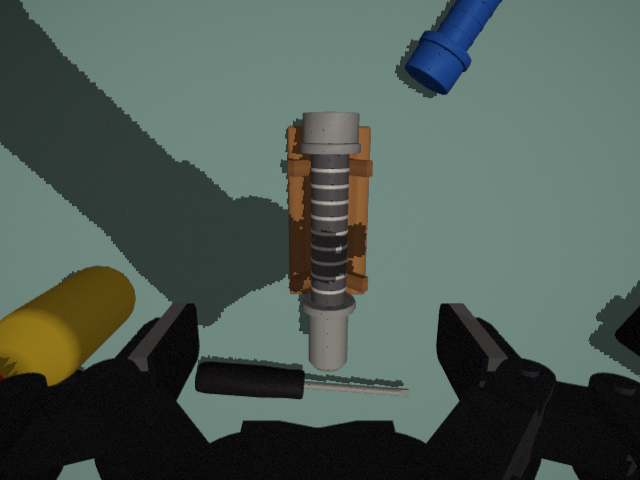

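The gauge lies with the go end at the bottom (330,365) and the no-go end at the top (330,115). The handle middle is at about (329,230). I'll measure the midline and ends.

Run:
```python
from h import *
np.set_printoptions(suppress=True,precision=2)
w,im,D=load("w1")
hsv=cv2.cvtColor(im,cv2.COLOR_RGB2HSV)
m=(hsv[...,1]<55).astype(np.uint8);m[:,:292]=0;m[:,375:]=0;m[:105]=0;m[373:]=0
pts=[]
for v in list(range(120,145,6))+list(range(180,285,8))+list(range(320,358,6)):
  k=np.where(m[v]>0)[0]; 
  r=np.split(k,np.where(np.diff(k)>2)[0]+1);r=max(r,key=len);
  u=(r[0]+r[-1])/2;P=onz(w,u,v,50);W=np.linalg.norm(onz(w,r[-1],v,50)-onz(w,r[0],v,50));pts.append(P);print(v,r[0],r[-1],P[:2],W.round(1))
pts=np.array(pts)[:,:2];mu=pts.mean(0);ax=np.linalg.svd(pts-mu)[2][0];ax*=np.sign(ax[0]);print(mu,ax,np.degrees(np.arctan2(ax[1],ax[0])),abs((pts-mu)@[-ax[1],ax[0]]).max())
for nm,v,z in(("nogo top edge far",112,67.5),("nogo collar inner",153,69),("go collar rim near hi",293,69),("go tip low",370,40)):
  P=onz(w,329,v,z);print(nm,P,(P[:2]-mu)@ax)
cv2.imwrite("pics/w1c.png",cv2.resize(im[100:380,260:400],(400,800),interpolation=cv2.INTER_CUBIC)[:600,:,::-1])
cv2.imwrite("pics/w1d.png",cv2.resize(im[240:380,260:400],(600,600),interpolation=cv2.INTER_CUBIC)[:,:,::-1])
```

```text
120 292 374 [487.42 293.38] 50.6
126 303 358 [491.21 292.59] 34.0
132 303 357 [494.78 293.02] 33.6
138 303 357 [498.32 293.76] 33.7
144 301 359 [501.89 294.5 ] 36.3
180 312 347 [523.95 298.77] 22.4
188 312 347 [528.98 299.81] 22.6
196 312 347 [534.07 300.87] 22.7
204 312 346 [539.28 301.62] 22.2
212 312 346 [544.48 302.7 ] 22.3
220 312 346 [549.74 303.79] 22.4
228 311 347 [555.06 304.9 ] 23.9
236 312 346 [560.43 306.01] 22.7
244 311 347 [565.87 307.14] 24.1
252 312 345 [571.43 307.95] 22.2
260 311 346 [576.99 309.1 ] 23.7
268 312 345 [582.61 310.27] 22.5
276 312 345 [588.3  311.44] 22.6
284 311 345 [594.12 312.3 ] 23.4
320 305 374 [619.25 325.8 ] 48.8
326 292 374 [624.74 322.26] 58.3
332 292 374 [629.37 323.23] 58.5
338 292 374 [634.04 324.22] 58.8
344 292 374 [638.76 325.21] 59.1
350 292 374 [643.51 326.21] 59.3
356 292 374 [648.31 327.22] 59.6
[566.42 308.39] [0.98 0.22] 12.69910393232301 5.378280594654728
nogo top edge far [483.99 289.67  67.5 ] -84.52643033935804
nogo collar inner [506.39 294.28  69.  ] -61.66214636639258
go collar rim near hi [592.66 312.19  69.  ] 26.436217884658888
go tip low [666.72 328.34  40.  ] 102.23167408410276
```

View pics/w1c.png

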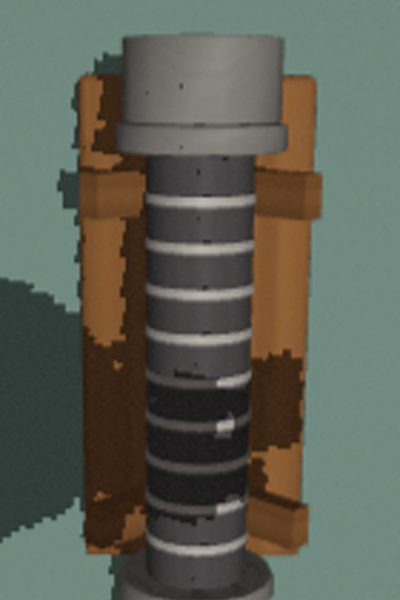

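View pics/w1d.png

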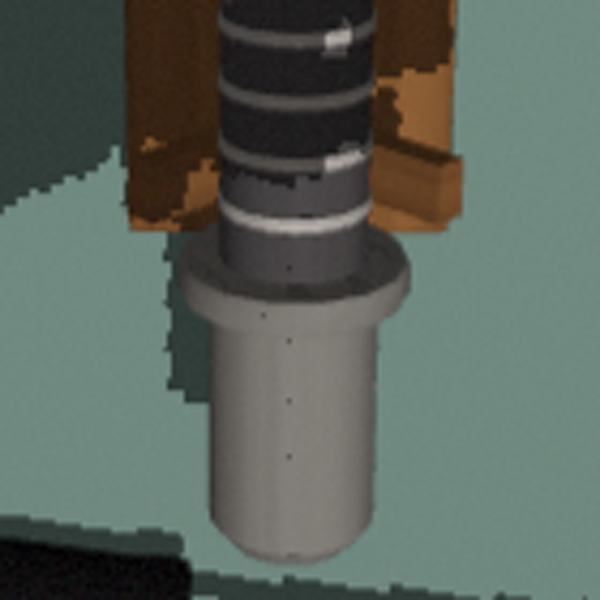

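Gauge middle is ≈(556.3,304.9), heading 11.0°. The width (22–24 mm) and end positions are consistent. I'll descend to TCP z≈39.

Call:
{"method": "step_arm", "body": {"deltas": [[[1,-1.9,2.4,-10,0,0,0],[1,-1.8,2.3,-20,0,0,0],[1,0,0,-20,0,0,0],[1,0,0,-20,0,0,0],[1,0,0,-20,0,0,0],[1,0,0,-20,0,0,0],[1,0,0,-15,0,0,0],[1,0,0,-10,0,0,0],[1,0,0,0,0,0,0],[1,0,0,0,0,0,0]]]}}

```text
clock: 2.53
eef_pos: [556.4, 304.4, 39.2]
tool_rot: [-3.141, -0.0, -2.943]
force: [0.8, 0.3, 0.8]
width: 85.5
```

Run:
```python
from h import *
s=ctrl.read_state();print(s["qpos"],s["eef_pos"],s["force"]);shot("wrist","w2")
```

```text
[-0.34655096  0.88212049 -0.33434916  1.69342386  0.43766885  0.64118823
  0.84655137] [556.43856587 304.38133414  39.20035971] [0.75405806 0.33602203 0.76820587]
```

View pics/w2.png

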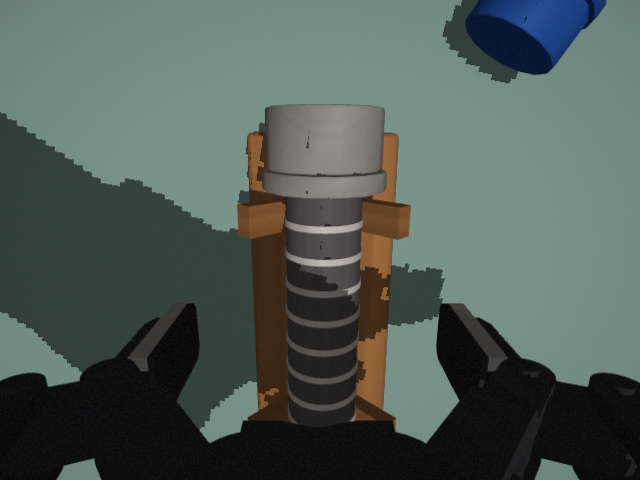

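Gauge between the pads, with pad midpoint at column 318 and the gauge axis at 322, so about 1 mm towards +y. I'll correct that and close.

Call:
{"method": "step_arm", "body": {"deltas": [[[1,-0.2,1.0,0,0,0,0],[0.5,0,0,0,0,0,0],[0.3,0,0,0,0,0,0],[0,0,0,0,0,0,0],[0,0,0,0,0,0,0],[0,0,0,0,0,0,0],[0,0,0,0,0,0,0],[0,0,0,0,0,0,0]]]}}

```text
clock: 3.25
eef_pos: [556.2, 306.1, 39.7]
tool_rot: [3.141, 0.0, -2.942]
force: [-0.5, -0.5, 3.2]
width: 22.0
```

Call:
{"method": "step_arm", "body": {"deltas": [[[0,0,0,0,0,0,0],[0,0,0,0,0,0,0],[0,0,0,0,0,0,0],[0,0,0,0,0,0,0]]]}}

```text
clock: 3.58
eef_pos: [556.2, 306.1, 39.7]
tool_rot: [3.141, 0.0, -2.942]
force: [-0.9, 0.1, 4.9]
width: 22.2
```

Call:
{"method": "step_arm", "body": {"deltas": [[[0,0,0,4,0,0,0],[0,0,0,8,0,0,0],[0,0,0,15,0,0,0],[0,0,0,20,0,0,0],[0,0,0,20,0,0,0],[0,0,0,20,0,0,0],[0,0,0,20,0,0,0],[0,0,0,20,0,0,0],[0,0,0,20,0,0,0],[0,0,0,20,0,0,0]]]}}

```text
clock: 4.42
eef_pos: [555.4, 304.8, 206.8]
tool_rot: [-3.141, -0.002, -2.942]
force: [0.5, 0.3, -3.7]
width: 22.3
```

Run:
```python
from h import *
s=ctrl.read_state();print(s["qpos"],s["eef_pos"],s["force"],s["width"]);shot("wrist","w3")
```

```text
[-0.28932173  0.67068176 -0.43354781  1.5902516   0.32564857  0.95528894
  0.93959761] [555.42082007 304.84032581 206.76027778] [ 0.50566854  0.28137509 -3.73426491] 22.28311570137099
```

View pics/w3.png

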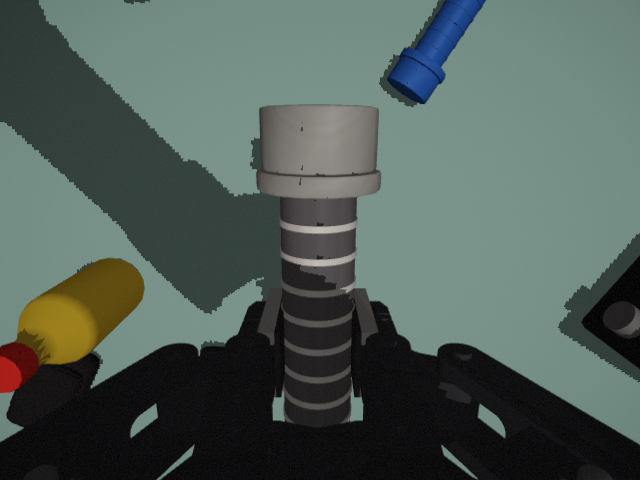

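The gauge is held centred and level. Next I turn about the vertical by -3.207 rad (28 rows) while moving over to the stand at height.

Call:
{"method": "step_arm", "body": {"deltas": [[[0,2,-5,8,0,0,-0.06],[0,2,-12.4,8,0,0,-0.1145],[0,2,-12.4,8,0,0,-0.1145],[0,2,-12.4,8,0,0,-0.1145],[0,2,-12.4,8,0,0,-0.1145],[0,2,-12.4,7,0,0,-0.1145],[0,2,-12.4,7,0,0,-0.1145],[0,2,-12.4,0,0,0,-0.1145],[0,2,-12.4,0,0,0,-0.1145],[0,2,-12.4,0,0,0,-0.1145]]]}}

```text
clock: 5.3
eef_pos: [575.4, 188.0, 259.3]
tool_rot: [-3.14, -0.001, 2.245]
force: [-0.1, -0.9, -4.1]
width: 22.3
```

Call:
{"method": "step_arm", "body": {"deltas": [[[0,2,-12.4,0,0,0,-0.1145],[0,2,-12.4,0,0,0,-0.1145],[0,2,-12.4,0,0,0,-0.1145],[0,2,-12.4,0,0,0,-0.1145],[0,2,-12.4,0,0,0,-0.1145],[0,2,-12.4,0,0,0,-0.1145],[0,2,-12.4,0,0,0,-0.1145],[0,2,-12.4,0,0,0,-0.1145],[0,2,-12.4,0,0,0,-0.1145],[0,0,0,0,0,0,0]]]}}

```text
clock: 6.13
eef_pos: [593.7, 73.5, 259.3]
tool_rot: [-3.141, 0.004, 1.213]
force: [0.3, -1.0, -3.7]
width: 22.2
```

Run:
```python
from h import *
s=ctrl.read_state();print(s["qpos"],s["eef_pos"],s["tool_rot"],s["force"],s["width"])
```

```text
[-0.25495001  0.53524945  0.1306957   1.6447009  -0.07658718  0.96887113
 -0.45687458] [593.72936775  73.45850716 259.30129913] [-3.14138505  0.00400517  1.21272879] [ 0.31822334 -1.04247971 -3.67235538] 22.200223863019648
```

Call:
{"method": "step_arm", "body": {"deltas": [[[0,2,-12.4,0,0,0,-0.115],[0,2,-12.4,0,0,0,-0.115],[0,2,-12.4,0,0,0,-0.115],[0,2,-12.4,0,0,0,-0.115],[0,2,-12.4,0,0,0,-0.115],[0,2,-12.4,0,0,0,-0.115],[0,2,-12.4,0,0,0,-0.115],[0,2,-12.4,0,0,0,-0.115],[0,2,-12.4,0,0,0,-0.115],[0,0,-2,0,0,0,-0.046]]]}}

```text
clock: 6.97
eef_pos: [611.8, -38.2, 259.5]
tool_rot: [3.14, 0.001, 0.135]
force: [0.2, -0.6, -4.7]
width: 22.3
```

Call:
{"method": "step_arm", "body": {"deltas": [[[0,0,0,0,0.0137,-0.1038,0],[0,0,0,0,0.0137,-0.1038,0],[0,0,0,0,0.0137,-0.1038,0],[0,0,0,0,0.0137,-0.1038,0],[0,0,0,0,0.0137,-0.1038,0],[0,0,0,0,0,0,0],[0,0,0,0,0,0,0],[0,0,0,0,0,0,0]]]}}

```text
clock: 7.63
eef_pos: [614.6, -31.3, 260.8]
tool_rot: [-3.135, -0.476, 0.144]
force: [0.5, -0.4, -3.3]
width: 22.4
```

```bash
cat >> h.py <<'E'
from scipy.spatial.transform import Rotation as Ro
psi=np.radians(7.55)
ZE=np.array([np.cos(np.pi/6)*np.cos(psi),np.cos(np.pi/6)*np.sin(psi),.5]);YE=np.array([-np.sin(psi),np.cos(psi),0]);XE=np.cross(YE,ZE)
E0=np.array([491,-55,130.])
def st():
    s=ctrl.read_state();R=Ro.from_euler("xyz",s["tool_rot"]).as_matrix();return s,R,np.array(s["eef_pos"])
E
python3 - <<'E'
from h import *
np.set_printoptions(suppress=True,precision=3)
s,R,p=st();print(s["qpos"],p,s["force"],s["width"]);print(R);Rd=np.stack([ZE,np.cross(-XE*-1,ZE),XE],1)
print(XE,ZE);Rd=np.stack([ZE,np.cross(XE,ZE),XE],1);print("rotvec err",Ro.from_matrix(Rd@R.T).as_rotvec())
g=p-11*R[:,2];print("mid in entry",np.array([XE,YE,ZE])@(g-E0))
shot("wrist","w4");shot("scene","s4")
E
```

```text
[-0.093  0.396  0.21   2.042 -0.675  0.308 -0.736] [614.622 -31.337 260.781] [ 0.538 -0.386 -3.344] 22.38516169411863
[[ 0.88   0.147  0.453]
 [ 0.128 -0.989  0.073]
 [ 0.458 -0.006 -0.889]]
[ 0.496  0.066 -0.866] [0.859 0.114 0.5  ]
rotvec err [ 0.001 -0.048 -0.016]
mid in entry [-61.417   7.076 174.738]
```

View pics/w4.png

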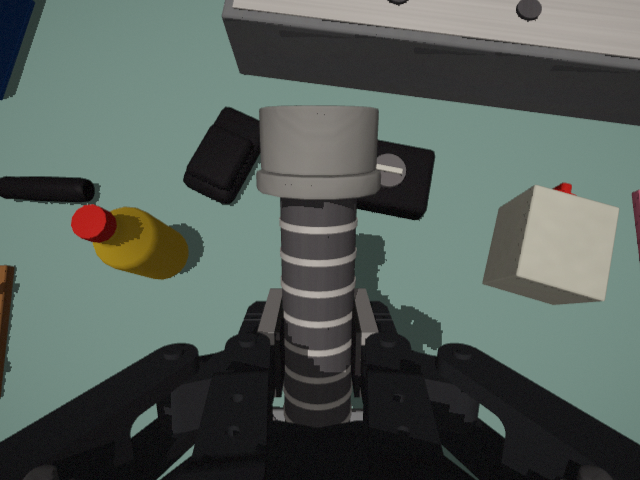

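View pics/s4.png

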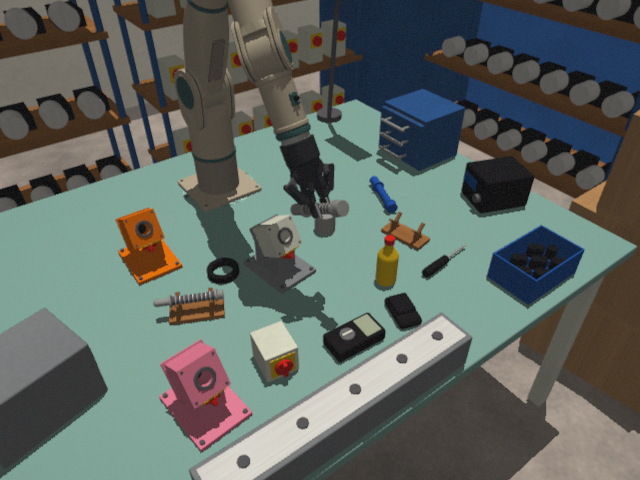

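The scene picture shows the gauge at the right heading with its go plug towards the bore. The tilt stopped at 27.3° with y drifted +7 mm, because joint 6 is near its lower limit (0.31, limit 0.23). I'll fit a simple kinematic model to the recorded states so I can pick a hand roll about the gauge axis that stays in joint range.

```bash
cat > kin.py <<'E'
import numpy as np
from scipy.optimize import least_squares
from scipy.spatial.transform import Rotation as Ro
S=[([-0.06579363,0.62933834,0.0384298,1.51837428,-0.027022,0.9962911,-0.02001125],[650.0,0.03,238.8],[-3.1397,0,1.5708]),
([-0.28825425,0.70813435,-0.41652158,1.61707078,0.34645943,0.89078417,0.93233948],[560.5,299.2,174.2],[-3.141,0,-2.944]),
([-0.34655096,0.88212049,-0.33434916,1.69342386,0.43766885,0.64118823,0.84655137],[556.44,304.38,39.2],[-3.141,0,-2.943]),
([-0.28932173,0.67068176,-0.43354781,1.5902516,0.32564857,0.95528894,0.93959761],[555.42,304.84,206.76],[-3.141,-.002,-2.942]),
([-0.25495001,0.53524945,0.1306957,1.6447009,-0.07658718,0.96887113,-0.45687458],[593.73,73.46,259.3],[-3.1414,.004,1.2127]),
([-0.093,0.396,0.21,2.042,-0.675,0.308,-0.736],[614.622,-31.337,260.781],[-3.135,-.476,.144])]
LO=np.array([-3.06,-.37,-1.25,.18,-1.1,.23,-2.94]);HI=np.array([3.06,2.12,1.32,2.47,4.24,1.98,2.94])
AX="zyzyzyz"
def fk(q,th,sg):
    # th: off(7), L: h, se, ew, wt, elbow offset ax, tool roll
    R=np.eye(3);p=np.array([0,0,th[7]])
    off=th[:7]
    for i in range(7):
        if i==2:p=p+R@[0,0,th[8]]
        if i==3:p=p+R@[th[11],0,0]
        if i==4:p=p+R@[th[12],0,th[9]]
        if i==6:p=p+R@[th[13],0,th[10]]
        R=R@Ro.from_euler(AX[i],sg[i]*q[i]+off[i]).as_matrix()
    return p,R
def res(th,sg):
    r=[]
    for q,p,e in S:
        P,R=fk(q,th,sg);Rd=Ro.from_euler("xyz",e).as_matrix()
        r+=list((P-p)/3);r+=list(Ro.from_matrix(R.T@Rd).as_rotvec()*100)
    return np.array(r+list(th[[11,12,13]]/50)+list(th[:7]*.3))
if __name__=="__main__":
    import itertools,json
    best=None
    for s in itertools.product([1,-1],repeat=4):
      sg=[s[0],1,s[1],1,s[2],1,s[3]]
      for o7 in(0,1.57,-1.57,3.14):
        th=np.array([0,0,0,0,0,0,o7,350,400,400,300,0,0,0.])
        o=least_squares(res,th,args=(sg,),max_nfev=60)
        if best is None or o.cost<best[0]:best=(o.cost,sg,o.x);print(o.cost,sg,o.x.round(3))
    json.dump([list(map(int,best[1])),best[2].tolist()],open("kin.json","w"))
    for q,p,e in S:
        P,R=fk(q,best[2],best[1]);print((P-p).round(1),Ro.from_matrix(R.T@Ro.from_euler("xyz",e).as_matrix()).as_rotvec().round(3))
E
time python3 kin.py
```

```text
70508.64811581421 [1, 1, 1, 1, 1, 1, 1] [ 1.61000e+00  2.17600e+00  1.07700e+00 -3.21600e+00 -7.45000e-01
  8.51000e-01  1.58000e-01  7.72397e+02 -2.08280e+02  2.93605e+02
  4.85499e+02 -2.79320e+02  4.48538e+02  2.09200e+00]
41728.50372936581 [1, 1, 1, 1, 1, 1, 1] [-1.780000e-01 -6.730000e-01  7.140000e-01  1.283000e+00 -4.600000e-02
 -7.290000e-01  4.037000e+00  1.262685e+03  1.481621e+03  1.133778e+03
  1.357273e+03  1.178749e+03  1.744870e+02  8.890680e+02]
2506.1056778627735 [1, 1, 1, 1, 1, 1, -1] [ 9.86000e-01  2.47100e+00  6.65000e-01 -4.85700e+00  4.15000e-01
  2.30800e+00  1.93000e+00  4.26347e+02 -6.96557e+02 -3.08451e+02
  6.40029e+02 -3.31504e+02  1.87504e+02 -6.40650e+01]
2506.105661336499 [1, 1, 1, 1, 1, 1, -1] [ 9.86000e-01  2.47100e+00  6.65000e-01 -4.85700e+00  4.15000e-01
  2.30800e+00  1.93000e+00  4.26238e+02 -6.96420e+02 -3.08375e+02
  6.39878e+02 -3.31502e+02  1.87525e+02 -6.40790e+01]
2504.9678458707913 [1, 1, 1, 1, -1, 1, -1] [ 9.86000e-01  2.47100e+00  6.65000e-01 -1.71600e+00 -4.15000e-01
 -8.33000e-01  1.93000e+00  4.26206e+02 -6.96396e+02  3.08355e+02
  6.
[... 2143 characters left out ...]
1, 1, -1] [-4.30000e-02 -8.00000e-03 -5.00000e-03 -1.00000e-03  7.00000e-03
  1.00000e-02  1.52100e+00  3.35167e+02  5.59517e+02  3.80797e+02
  3.38099e+02  9.45700e+00  6.97000e+00  3.19000e-01]
3.743766492711813 [-1, 1, -1, 1, -1, 1, -1] [-4.30000e-02 -8.00000e-03 -5.00000e-03 -1.00000e-03  7.00000e-03
  1.00000e-02  1.52100e+00  3.35167e+02  5.59517e+02  3.80797e+02
  3.38099e+02  9.45700e+00  6.97000e+00  3.19000e-01]
[-0.5 -0.7 -2.9] [-0.001 -0.003 -0.   ]
[0.4 0.4 2.2] [-0.004 -0.002 -0.001]
[ 0.6 -0.8  2.2] [-0.005 -0.001 -0.002]
[0.4 0.9 2. ] [-0.003 -0.002 -0.001]
[-0.2  1.3 -2.5] [-0.003 -0.004 -0.   ]
[ 0.2  0.7 -1. ] [ 0.014 -0.004  0.004]
real	2m5.516s
user	2m2.928s
sys	0m0.193s
```

The model fits as a spherical-wrist arm to about 2 mm. Next I scan the roll about the gauge axis for reachable insertions in both directions.

```bash
cat > plan.py <<'E'
from kin import *;import json
sg,th=json.load(open("kin.json"));th=np.array(th)
psi=np.radians(7.55);ZE=np.array([np.cos(np.pi/6)*np.cos(psi),np.cos(np.pi/6)*np.sin(psi),.5]);YE=np.array([-np.sin(psi),np.cos(psi),0]);XE=np.cross(YE,ZE);E0=np.array([491,-55,130.])
def pose(mid,phi,go):
    t=Ro.from_rotvec(ZE*phi).apply(XE);x=ZE if go else -ZE
    R=np.stack([x,np.cross(t,x),t],1);return E0+mid*ZE+11*t,R
def ik(p,R,q0,w=.02):
    def f(q):
        P,Q=fk(q,th,sg);return np.concatenate([(P-p)/2,Ro.from_matrix(Q.T@R).as_rotvec()*100,w*(q-q0)])
    o=least_squares(f,np.clip(q0,LO+.03,HI-.03),bounds=(LO+.02,HI-.02),max_nfev=80);r=f(o.x)[:6]
    return o.x,np.linalg.norm(r[:3])*2,np.linalg.norm(r[3:])/100
E
cat > scan.py <<'E'
from plan import *
np.set_printoptions(suppress=True,precision=2)
qn=np.array([-0.093,0.396,0.21,2.042,-0.675,0.308,-0.736])
for go in(1,0):
  for d in range(-90,91,15):
    q=qn.copy();q=q if go else q+[0,0,0,0,0,0,2.6]
    out=[]
    for mid in(130,56 if go else 74):
      p,R=pose(mid,np.radians(d),go);best=None
      for s in([0]*7,[0,0,0,0,1,.3,-1],[0,0,.8,0,1,.5,-1],[0,0,-.8,0,.5,.5,-1],[0,0,0,0,-.4,.5,1]):
        r=ik(p,R,q+np.array(s));mg=np.min(np.minimum(r[0]-LO,HI-r[0]))
        if best is None or (r[1]<1)*1+mg>best[0]:best=((r[1]<1)*1+mg,r)
      out.append((best[1][0],round(best[1][1],1),round(best[1][2],3),round(best[0]%1,2)))
    print("go" if go else "nogo",d,*out)
E
time python3 scan.py
```

```text
go -90 (array([-1.09,  1.5 ,  1.08,  1.67,  0.43,  0.93, -2.76]), np.float64(0.0), np.float64(0.0), np.float64(0.18)) (array([-1.22,  1.67,  1.19,  1.82,  0.16,  0.8 , -2.62]), np.float64(0.0), np.float64(0.0), np.float64(0.13))
go -75 (array([-1.11,  1.33,  1.06,  1.84,  0.49,  0.66, -2.77]), np.float64(0.0), np.float64(0.0), np.float64(0.17)) (array([-1.21,  1.45,  1.11,  1.99,  0.32,  0.52, -2.71]), np.float64(0.0), np.float64(0.0), np.float64(0.21))
go -60 (array([-1.14,  1.24,  1.17,  1.98,  0.2 ,  0.34, -2.41]), np.float64(0.0), np.float64(0.0), np.float64(0.11)) (array([-1.17,  1.24,  1.06,  2.14,  0.61,  0.25, -2.9 ]), np.float64(0.0), np.float64(0.0), np.float64(0.02))
go -45 (array([-1.12,  1.17,  1.3 ,  2.09, -1.06,  0.25, -1.04]), np.float64(0.6), np.float64(0.01), np.float64(0.02)) (array([-1.02,  0.96,  0.9 ,  2.15,  0.82,  0.25, -2.92]), np.float64(8.1), np.float64(0.115), np.float64(0.02))
go -30 (array([-0.66,  0.65,  0.56,  2.09,  1.13,  0.25, -2.92]), np.float64(5.4), np.float64(0.081), np.float64(0.02)) (array([-1.  ,  0.93,  1.13,  2.18, -1.08,  0.25, -0.83]), np
[... 4223 characters left out ...]
.77,  1.65, -0.49,  0.99,  2.72]), np.float64(0.0), np.float64(0.0), np.float64(0.22)) (array([ 1.03,  1.14, -0.85,  1.76, -0.38,  0.89,  2.71]), np.float64(0.0), np.float64(0.0), np.float64(0.23))
nogo 75 (array([ 0.88,  1.22, -0.74,  1.48, -0.52,  1.28,  2.75]), np.float64(0.0), np.float64(0.0), np.float64(0.19)) (array([ 0.96,  1.26, -0.77,  1.59, -0.45,  1.21,  2.79]), np.float64(0.0), np.float64(0.0), np.float64(0.15))
nogo 90 (array([ 0.84,  1.39, -0.78,  1.31, -0.51,  1.53,  2.72]), np.float64(0.0), np.float64(0.0), np.float64(0.22)) (array([ 0.92,  1.42, -0.81,  1.42, -0.43,  1.46,  2.76]), np.float64(0.0), np.float64(0.0), np.float64(0.18))
real	1m13.260s
user	1m10.542s
sys	0m0.245s
```

A roll of about +48° about the bore axis (hand coming from the −y side) suits both go and no-go with over 0.3 rad margin, and a half turn about the tool axis links them. I'll work out the move there.

```bash
cat >> h.py <<'E'
def pose(mid,deg,go,lx=0,ly=0):
    t=Ro.from_rotvec(ZE*np.radians(deg)).apply(XE);x=ZE if go else -ZE
    R=np.stack([x,np.cross(t,x),t],1);return E0+mid*ZE+lx*XE+ly*YE+11*t,R
def delta(p,R):
    s,Rc,pc=st();np.set_printoptions(suppress=True,precision=4)
    print("d",(p-pc).round(2),"rv",Ro.from_matrix(R@Rc.T).as_rotvec(),"q",np.array(s["qpos"]).round(2),"F",np.array(s["force"]).round(1),"w",round(s["width"],1),"t",s["clock"])
    g=pc-11*Rc[:,2];print("mid in entry",np.array([XE,YE,ZE])@(g-E0))
E
python3 - <<'E'
from h import *
delta(*pose(150,48,1))
E
```

```text
d [  7.35   1.94 -62.19] rv [0.7281 0.0567 0.3866] q [-0.09  0.4   0.21  2.04 -0.68  0.31 -0.73] F [ 0.4 -0.6 -5.1] w 22.1 t 7.7333
mid in entry [-61.2603   7.0817 175.0809]
```

Call:
{"method": "step_arm", "body": {"deltas": [[[0,1,0,-2,0.091,0.007,0.048],[0,1,0,-2,0.091,0.007,0.048],[0,1,0,-2,0.091,0.007,0.048],[0,1,0,-2,0.091,0.007,0.048],[0,1,0,-2,0.091,0.007,0.048],[0,1,0,-2,0.091,0.007,0.048],[0,1,0,-2,0.091,0.007,0.048],[0,1,0,-2,0.091,0.007,0.048],[0,0,0,0,0,0,0],[0,0,0,0,0,0,0]]]}}

```text
clock: 8.57
eef_pos: [621.7, -34.3, 240.9]
tool_rot: [-2.337, -0.514, 0.13]
force: [0.4, 1.0, -4.2]
width: 21.8
```

Run:
```python
from h import *
delta(*pose(150,48,1))
```

```text
d [  0.69   4.92 -42.27] rv [ 0.0294 -0.0054  0.0177] q [ 0.61  0.75 -0.25  1.73 -0.92  1.03 -0.17] F [ 0.4  1.  -4.2] w 21.8 t 8.5667
mid in entry [-37.5377  -4.5355 170.0461]
```

Call:
{"method": "step_arm", "body": {"deltas": [[[0,0.2,1,-8,0.0098,-0.0018,0.0059],[0,0.2,1,-8,0.0098,-0.0018,0.0059],[0,0.2,1,-9,0.0098,-0.0018,0.0059],[0,0.1,1,-9,0,0,0],[0,0,0.9,-8.3,0,0,0],[0,0,0,0,0,0,0],[0,0,0,0,0,0,0],[0,0,0,0,0,0,0]]]}}

```text
clock: 9.23
eef_pos: [622.0, -26.8, 201.9]
tool_rot: [-2.3, -0.527, 0.133]
force: [-0.8, 0.9, -4.0]
width: 22.3
```

Run:
```python
from h import *
delta(*pose(150,48,1))
shot("wrist","w5");shot("scene","s5")
c,im,D=load("s5");cv2.imwrite("pics/s5c.png",cv2.resize(im[170:290,230:380],(750,600),interpolation=cv2.INTER_CUBIC)[:,:,::-1])
shot("side","d5")
```

```text
d [ 0.4  -2.53 -3.3 ] rv [-0.0037  0.0034 -0.003 ] q [ 0.62  0.83 -0.27  1.74 -0.94  1.   -0.08] F [-0.8  0.9 -4. ] w 22.3 t 9.2333
mid in entry [ -2.8565   2.5246 151.5778]
```

View pics/w5.png

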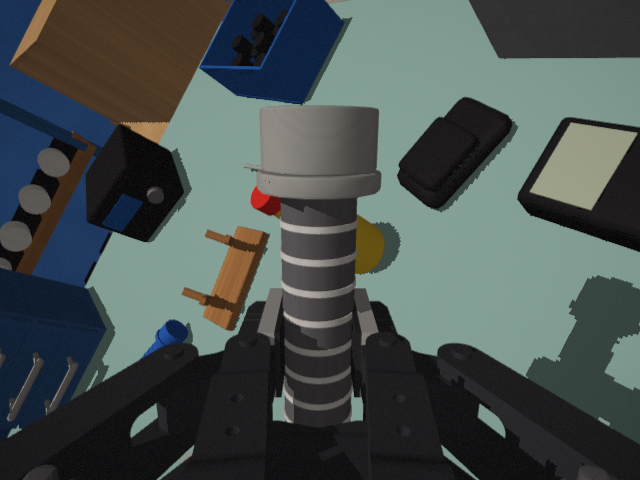

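View pics/s5c.png

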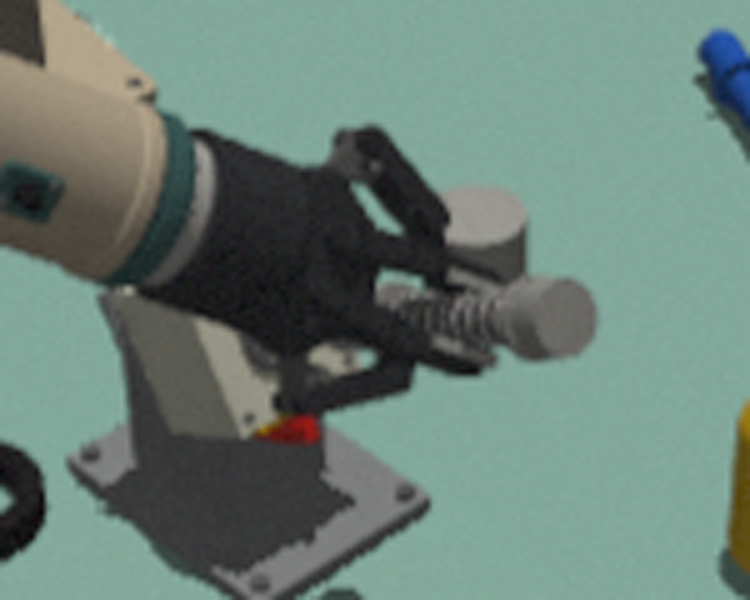

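View pics/d5.png

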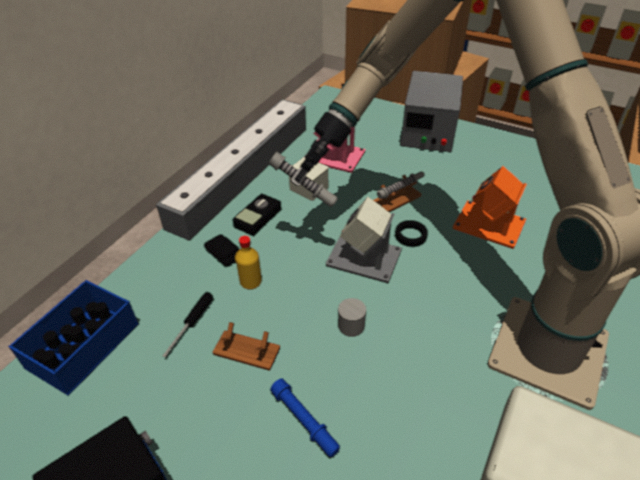

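The wrist view shows the gauge still in the same place in the grip. The side view shows the go tip at about (333,201), aimed down at the housing at (367,225). I'll compare predicted and seen points in the side view for both gauge and housing, so calibration errors cancel.

Run:
```python
from h import *
np.set_printoptions(suppress=True,precision=1)
c,im,D=load("d5")
s,R,p=st();g=p-11*R[:,2];a=-R[:,0]
cr=im[140:260,260:410].copy();cr=cv2.resize(cr,(750,600),interpolation=cv2.INTER_CUBIC)
def mk(P,col,k=""):
    u=(proj(c,P)-[260,140]+.5)*5;cv2.circle(cr,tuple(u.round().astype(int).tolist()),2,col,-1)
for d in(101,56,50,0,-50,-74):
    mk(g+a*d,(255,0,0))
    for sgn in(1,-1):
        r={101:11,56:19,50:12,0:12,-50:19,-74:17.5}[d]
        o,dd=ray(c,*proj(c,g+a*d));nn=np.cross(a,dd);nn/=np.linalg.norm(nn);mk(g+a*d+sgn*r*nn,(0,255,0))
for x in(-40,40):
  for y in(-40,40):
    for z in(-4,-74):mk(E0+x*XE+y*YE+z*ZE,(0,0,255))
mk(E0,(255,0,255))
cv2.imwrite("pics/d5c.png",cr[:,:,::-1])
```

```text
(no output)
```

View pics/d5c.png

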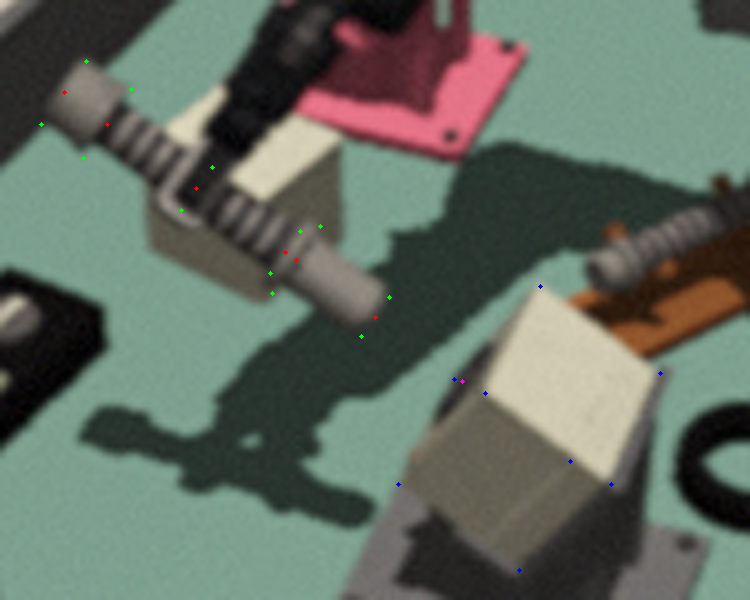

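Call:
{"method": "step_arm", "body": {"deltas": [[[0,-5,-1.2,-3.7,-0.0037,0.0034,-0.003],[0,-5.2,-1.2,-3.7,0,0,0],[0,-5.2,-1.2,-3.7,0,0,0],[0,-5,-1.2,-3.6,0,0,0],[0,-5,-1.1,-3.6,0,0,0],[0,0,0,0,0,0,0],[0,0,0,0,0,0,0],[0,0,0,0,0,0,0]]]}}

```text
clock: 10.05
eef_pos: [596.7, -32.9, 183.5]
tool_rot: [-2.304, -0.524, 0.131]
force: [1.1, -0.4, -3.4]
width: 21.9
```

```bash
cat > ov.py <<'E'
from h import *
import sys
def over(tag,u0,v0,k=5,go=1):
    c,im,D=load(tag)
    s,R,p=st();g=p-11*R[:,2];a=-R[:,0]
    cr=im[v0:v0+120,u0:u0+150].copy();cr=cv2.resize(cr,(750,600),interpolation=cv2.INTER_CUBIC)
    def mk(P,col):
        u=(proj(c,P)-[u0,v0]+.5)*5;cv2.circle(cr,tuple(u.round().astype(int).tolist()),2,col,-1)
    for d in(101,97,56,50,0,-50,-56,-74):
        mk(g+a*d,(255,0,0));r={101:11,97:14,56:19,50:12,0:12,-50:12,-56:19,-74:17.5}[d]
        for sgn in(1,-1):
            o,dd=ray(c,*proj(c,g+a*d));nn=np.cross(a,dd);nn/=np.linalg.norm(nn);mk(g+a*d+sgn*r*nn,(0,255,0))
    for x in(-40,40):
      for y in(-40,40):
        for z in(-4,-74):mk(E0+x*XE+y*YE+z*ZE,(0,0,255))
    mk(E0,(255,0,255))
    cv2.imwrite(f"pics/{tag}o.png",cr[:,:,::-1])
E
python3 - <<'E'
from ov import *
delta(*pose(120,48,1))
shot("side","d6");over("d6",270,140)
E
```

```text
d [-0.12  0.13  0.13] rv [-0.0002  0.0001  0.0004] q [ 0.65  0.84 -0.27  1.8  -0.95  0.97 -0.02] F [ 1.1 -0.4 -3.4] w 21.9 t 10.05
mid in entry [  0.1649  -0.1449 120.0207]
```

View pics/d6o.png

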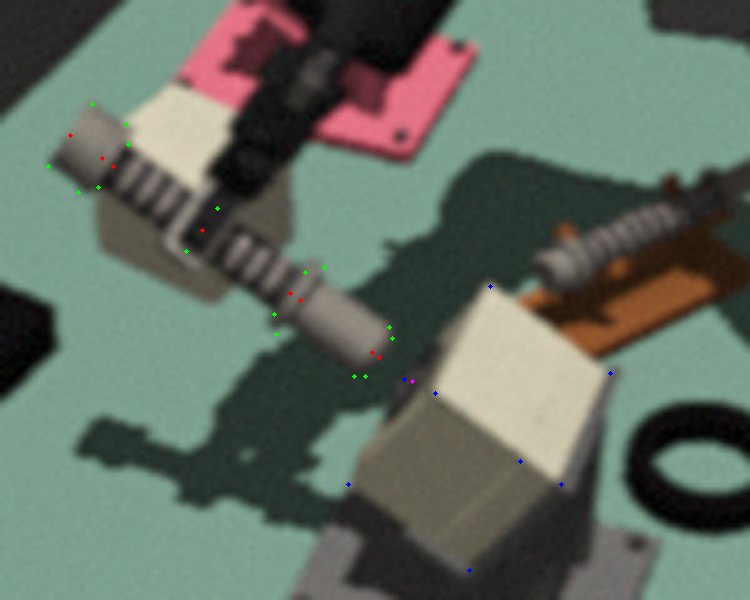

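Run:
```python
from h import *
c,im,D=load("d6")
u0,v0,k=325,190,9
cr=cv2.resize(im[v0:v0+66,u0:u0+82],(82*k,66*k),interpolation=cv2.INTER_CUBIC)
for x in(-40,40):
  for y in(-40,40):
    for z in(-4,-74):
      u=(proj(c,E0+x*XE+y*YE+z*ZE)-[u0,v0]+.5)*k;q=tuple(u.round().astype(int).tolist());cv2.circle(cr,q,3,(0,0,255),-1);cv2.putText(cr,f"{x} {y} {z}",q,0,.4,(255,0,0))
for hx in(-105,35):
  for hy in(-50,50):
    P=E0+np.array([np.cos(psi),np.sin(psi),0])*hx+YE*hy;P[2]=12
    u=(proj(c,P)-[u0,v0]+.5)*k;q=tuple(u.round().astype(int).tolist());cv2.circle(cr,q,3,(255,0,255),-1)
cv2.imwrite("pics/d6h.png",cr[:,:,::-1])
```

```text
(no output)
```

View pics/d6h.png

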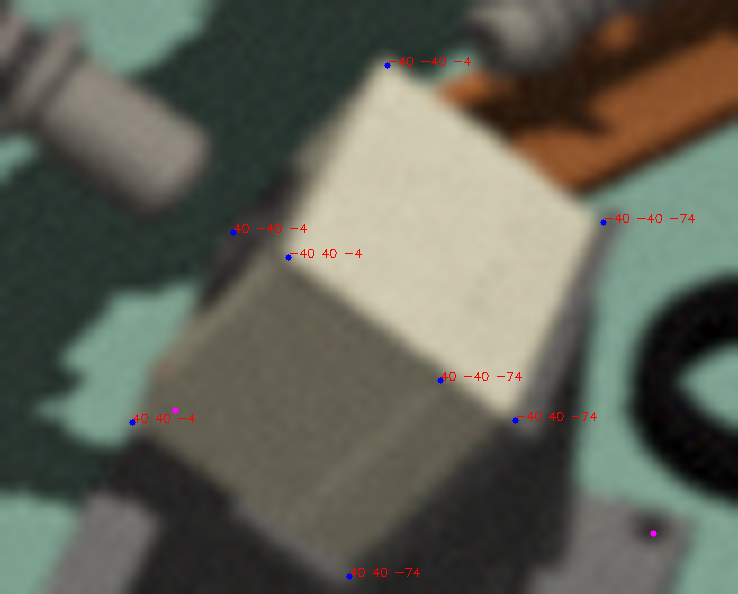

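```bash
cat > prof.py <<'E'
from h import *
from scipy.ndimage import map_coordinates
def prof(tag,ds,R,p):
    c,im,D=load(tag);s=im.astype(float)
    g=p-11*R[:,2];a=-R[:,0]
    chr_=cv2.GaussianBlur((s[...,0]-0.5*(s[...,1]+s[...,2])),(0,0),.6)  # reddish-vs-teal
    gr=cv2.GaussianBlur(s.mean(2),(0,0),.6)
    for d,r in ds:
        P=g+a*d;o,dd=ray(c,*proj(c,P));nn=np.cross(a,dd);nn/=np.linalg.norm(nn)
        t=np.arange(-30,30.1,.5);uv=np.array([proj(c,P+x*nn) for x in t])
        f=map_coordinates(chr_,[uv[:,1],uv[:,0]],order=1);h=map_coordinates(gr,[uv[:,1],uv[:,0]],order=1)
        G=np.abs(np.gradient(f,t))+np.abs(np.gradient(h,t))*.3
        lo=(t<-r+7)&(t>-r-7);hi=(t>r-7)&(t<r+7)
        a1=(t[lo]*G[lo]**2).sum()/(G[lo]**2).sum();a2=(t[hi]*G[hi]**2).sum()/(G[hi]**2).sum()
        print(tag,d,"edges",a1.round(1),a2.round(1),"ctr",((a1+a2)/2).round(2),"r",((a2-a1)/2).round(1),"nn in entry",(np.array([XE,YE,ZE])@nn).round(2))
E
python3 - <<'E'
from prof import *
s,R,p=st()
shot("scene","s6")
ds=[(65,14),(72,14),(80,14),(88,14),(94,14),(-60,17.5),(-65,17.5),(-70,17.5)]
prof("d6",ds,R,p);prof("s6",ds,R,p)
from ov import over
over("s6",240,160)
E
```

```text
d6 65 edges -11.4 14.3 ctr 1.45 r 12.8 nn in entry [-0.72 -0.69 -0.  ]
d6 72 edges -11.2 15.2 ctr 1.99 r 13.2 nn in entry [-0.72 -0.69 -0.  ]
d6 80 edges -11.4 14.9 ctr 1.75 r 13.2 nn in entry [-0.72 -0.69 -0.  ]
d6 88 edges -11.2 14.7 ctr 1.74 r 13.0 nn in entry [-0.72 -0.69 -0.  ]
d6 94 edges -11.0 14.7 ctr 1.82 r 12.8 nn in entry [-0.72 -0.69 -0.  ]
d6 -60 edges -16.1 18.6 ctr 1.25 r 17.4 nn in entry [-0.72 -0.69 -0.  ]
d6 -65 edges -16.0 18.0 ctr 1.03 r 17.0 nn in entry [-0.72 -0.69 -0.  ]
d6 -70 edges -16.0 18.0 ctr 0.98 r 17.0 nn in entry [-0.72 -0.69 -0.  ]
s6 65 edges -15.4 14.8 ctr -0.32 r 15.1 nn in entry [ 0.91 -0.42  0.  ]
s6 72 edges -15.5 14.9 ctr -0.3 r 15.2 nn in entry [ 0.91 -0.42  0.  ]
s6 80 edges -14.5 13.9 ctr -0.29 r 14.2 nn in entry [ 0.91 -0.42  0.  ]
s6 88 edges -14.4 13.5 ctr -0.45 r 13.9 nn in entry [ 0.91 -0.42  0.  ]
s6 94 edges -14.7 13.7 ctr -0.48 r 14.2 nn in entry [ 0.91 -0.42  0.  ]
s6 -60 edges -17.4 18.8 ctr 0.72 r 18.1 nn in entry [ 0.91 -0.42  0.  ]
s6 -65 edges -16.9 18.5 ctr 0.8 r 17.7 nn in entry [ 0.91 -0.42  0.  ]
s6 -70 edges -17.2 18.5 ctr 0.69 r 17.8 nn in entry [ 0.91 -0.42  0.  ]
```

View pics/s6o.png

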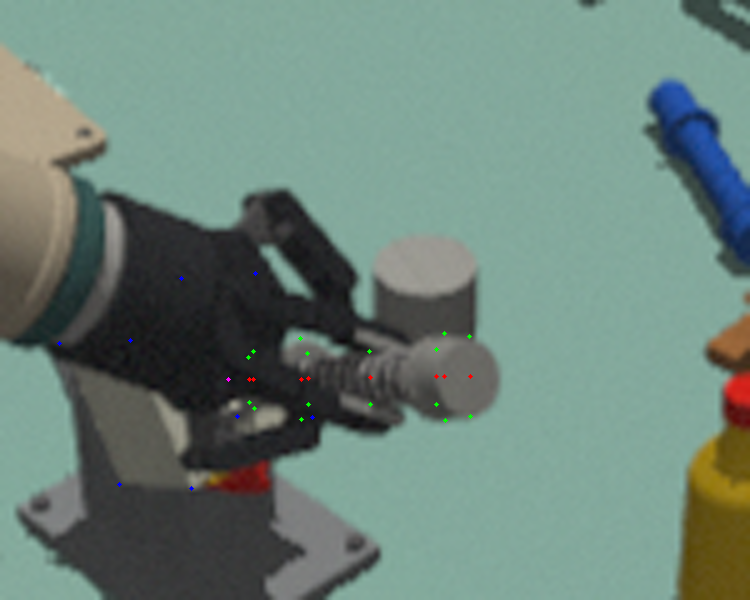

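Relative to the housing, both fixed views put the gauge axis within about 1 mm of the bore axis, about 0.9 mm high along −x. The taper covers that. I'll correct it and advance in small force-watched steps.

Call:
{"method": "step_arm", "body": {"deltas": [[[0,-2.1,-0.3,-2.3,0,0,0],[0,-2.6,-0.34,-1.5,0,0,0],[0,-2.6,-0.34,-1.5,0,0,0],[0,-2.6,-0.34,-1.5,0,0,0],[0,-2.6,-0.34,-1.5,0,0,0],[0,-1.7,-0.23,-1.0,0,0,0],[0,-1.7,-0.23,-1.0,0,0,0],[0,0,0,0,0,0,0]]]}}

```text
clock: 10.82
eef_pos: [580.1, -35.1, 172.7]
tool_rot: [-2.304, -0.523, 0.131]
force: [-0.8, 0.1, -5.3]
width: 22.2
```

Call:
{"method": "step_arm", "body": {"deltas": [[[0,-1.7,-0.23,-1.0,0,0,0],[0,-1.7,-0.23,-1.0,0,0,0],[0,0,0,0,0,0,0]]]}}

```text
clock: 11.07
eef_pos: [577.2, -35.4, 171.2]
tool_rot: [-2.303, -0.524, 0.131]
force: [0.9, 0.5, -3.8]
width: 22.3
```

Call:
{"method": "step_arm", "body": {"deltas": [[[0,-1.7,-0.23,-1.0,0,0,0],[0,0,0,0,0,0,0]]]}}

```text
clock: 11.23
eef_pos: [575.0, -35.5, 170.0]
tool_rot: [-2.303, -0.523, 0.132]
force: [-0.6, 1.7, -3.4]
width: 21.9
```

```bash
cat > f.py <<'E'
from h import *
s,R,p=st();B=np.array([XE,YE,ZE]);g=p-11*R[:,2]
print("mid",(B@(g-E0)).round(2),"F entry",(B@(np.array(s["force"])-[0,0,-4.1])).round(1),"T",(B@np.array(s["torque"])).round(2),"ax err deg",np.degrees(np.arccos(min(1,abs(R[:,0]@ZE)))).round(2),"w",round(s["width"],1),"t",round(s["clock"],2))
E
python3 f.py
```

```text
mid [ 0.88  0.17 94.35] F entry [-0.8  1.7  0. ] T [-0.6   0.64 -1.07] ax err deg 0.04 w 21.9 t 11.23
```

No force with the tip 6–7 mm past the rim plane, so it seems to have entered. Continuing.

Call:
{"method": "step_arm", "body": {"deltas": [[[0,-1.7,-0.23,-1.0,0,0,0],[0,-1.7,-0.23,-1.0,0,0,0],[0,-1.7,-0.23,-1.0,0,0,0],[0,0,0,0,0,0,0]]]}}

```text
clock: 11.57
eef_pos: [569.5, -36.2, 166.7]
tool_rot: [-2.303, -0.522, 0.132]
force: [-2.3, 0.5, -3.5]
width: 22.0
```

```bash
python3 f.py
python3 - <<'E'
from ov import *
shot("side","d7");over("d7",270,140)
E
```

```text
mid [ 0.98  0.11 87.94] F entry [-1.7  0.8 -1.6] T [-0.78  0.9  -0.91] ax err deg 0.08 w 22.0 t 11.57
```

View pics/d7o.png

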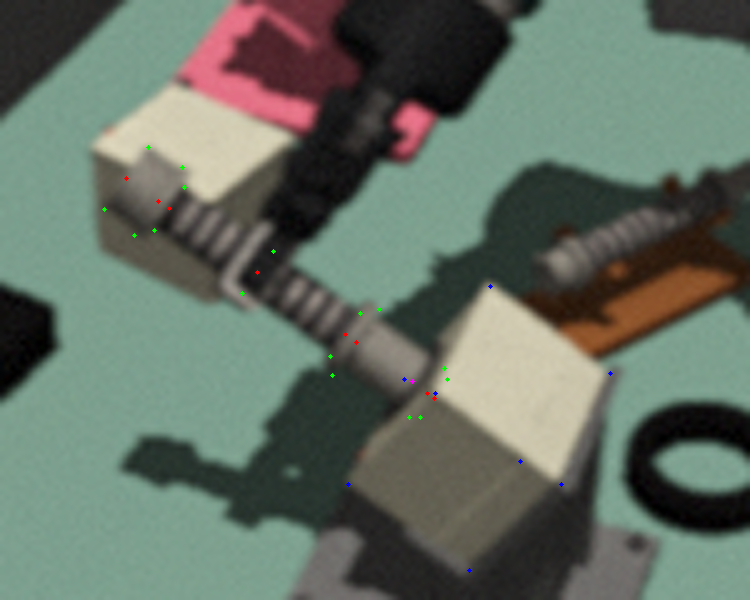

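The side view shows the plug entering the bushing at about (425,375) in the crop. I'll push on, watching the force.

Call:
{"method": "step_arm", "body": {"deltas": [[[0,-1.7,-0.23,-1.0,0,0,0],[0,-1.7,-0.23,-1.0,0,0,0],[0,-1.7,-0.23,-1.0,0,0,0],[0,-1.7,-0.23,-1.0,0,0,0],[0,-1.7,-0.23,-1.0,0,0,0],[0,0,0,0,0,0,0]]]}}

```text
clock: 12.12
eef_pos: [561.2, -37.4, 161.8]
tool_rot: [-2.303, -0.523, 0.132]
force: [-2.6, 0.9, -2.0]
width: 22.3
```

```bash
python3 f.py
```

```text
mid [1.05e+00 4.00e-02 7.82e+01] F entry [-3.   1.2 -1.1] T [-0.58  0.79 -0.7 ] ax err deg 0.06 w 22.3 t 12.12
```

Call:
{"method": "step_arm", "body": {"deltas": [[[0,-1.7,-0.23,-1.0,0,0,0],[0,-1.7,-0.23,-1.0,0,0,0],[0,-1.7,-0.23,-1.0,0,0,0],[0,-1.7,-0.23,-1.0,0,0,0],[0,0,0,0,0,0,0]]]}}

```text
clock: 12.53
eef_pos: [554.4, -38.3, 157.8]
tool_rot: [-2.303, -0.523, 0.132]
force: [-1.1, 1.7, -1.8]
width: 22.3
```

```bash
python3 f.py
```

```text
mid [1.070e+00 2.000e-02 7.026e+01] F entry [-2.4  1.8  0.4] T [-0.54  0.79 -0.52] ax err deg 0.06 w 22.3 t 12.53
```

Call:
{"method": "step_arm", "body": {"deltas": [[[0,-1.8,-0.25,-0.8,0,0,0],[0,-1.7,-0.23,-1.0,0,0,0],[0,-1.7,-0.23,-1.0,0,0,0],[0,-1.7,-0.23,-1.0,0,0,0],[0,0,0,0,0,0,0]]]}}

```text
clock: 12.95
eef_pos: [547.5, -39.3, 153.9]
tool_rot: [-2.303, -0.522, 0.132]
force: [-0.5, 2.0, -1.1]
width: 22.1
```

```bash
python3 f.py
```

```text
mid [ 9.300e-01 -6.000e-02  6.224e+01] F entry [-2.7  2.   1.3] T [-0.49  0.77 -0.36] ax err deg 0.07 w 22.1 t 12.95
```

Call:
{"method": "step_arm", "body": {"deltas": [[[0,-0.86,-0.11,-0.5,0,0,0],[0,-0.86,-0.11,-0.5,0,0,0],[0,0,0,0,0,0,0]]]}}

```text
clock: 13.2
eef_pos: [546.2, -39.5, 153.2]
tool_rot: [-2.303, -0.523, 0.132]
force: [0.1, 3.0, -0.3]
width: 22.2
```

```bash
python3 f.py
```

```text
mid [ 9.300e-01 -4.000e-02  6.079e+01] F entry [-3.   2.9  2.4] T [-0.34  0.65 -0.35] ax err deg 0.03 w 22.2 t 13.2
```

Call:
{"method": "step_arm", "body": {"deltas": [[[0,-0.86,-0.11,-0.5,0,0,0],[0,-0.86,-0.11,-0.5,0,0,0],[0,0,0,0,0,0,0]]]}}

```text
clock: 13.45
eef_pos: [544.4, -39.7, 152.2]
tool_rot: [-2.303, -0.523, 0.132]
force: [-0.3, 2.2, -0.4]
width: 22.2
```

```bash
python3 f.py
```

```text
mid [ 9.200e-01 -2.000e-02  5.872e+01] F entry [-3.1  2.2  1.9] T [-0.38  0.57 -0.29] ax err deg 0.03 w 22.2 t 13.45
```

Call:
{"method": "step_arm", "body": {"deltas": [[[0,-0.86,-0.11,-0.5,0,0,0],[0,-0.86,-0.11,-0.5,0,0,0],[0,0,0,0,0,0,0]]]}}

```text
clock: 13.7
eef_pos: [542.7, -39.9, 151.2]
tool_rot: [-2.303, -0.523, 0.132]
force: [-0.6, 3.9, -0.1]
width: 22.5
```

```bash
python3 f.py
```

```text
mid [ 9.200e-01 -2.000e-02  5.667e+01] F entry [-3.5  3.9  2. ] T [-0.25  0.58 -0.21] ax err deg 0.03 w 22.5 t 13.7
```

Call:
{"method": "step_arm", "body": {"deltas": [[[0,-0.86,-0.11,-0.5,0,0,0],[0,0,0,0,0,0,0]]]}}

```text
clock: 13.87
eef_pos: [542.1, -40.0, 150.9]
tool_rot: [-2.303, -0.524, 0.131]
force: [-0.9, 2.1, 0.8]
width: 22.2
```

```bash
python3 f.py
```

```text
mid [ 8.900e-01 -3.000e-02  5.605e+01] F entry [-4.6  2.2  1.9] T [-0.13  0.47 -0.16] ax err deg 0.01 w 22.2 t 13.87
```

Call:
{"method": "step_arm", "body": {"deltas": [[[0,-0.86,-0.11,-0.5,0,0,0],[0,0,0,0,0,0,0]]]}}

```text
clock: 14.03
eef_pos: [542.1, -40.0, 150.9]
tool_rot: [-2.303, -0.525, 0.131]
force: [2.7, 3.8, 3.2]
width: 22.1
```

```bash
python3 f.py
```

```text
mid [ 8.600e-01 -2.000e-02  5.601e+01] F entry [-4.7  3.4  6.4] T [ 0.34  0.04 -0.15] ax err deg 0.09 w 22.1 t 14.03
```

The motion stopped at exactly mid = 56.0 mm with axial force rising, which means collar contact. I'll press a little more and check visually.

Call:
{"method": "step_arm", "body": {"deltas": [[[0,-0.86,-0.11,-0.5,0,0,0],[0,-0.5,-0.07,-0.3,0,0,0],[0,0,0,0,0,0,0]]]}}

```text
clock: 14.28
eef_pos: [542.0, -40.0, 151.0]
tool_rot: [-2.303, -0.527, 0.13]
force: [6.0, 3.7, 4.2]
width: 22.3
```

```bash
python3 f.py;python3 - <<'E'
from ov import *
shot("side","d8");over("d8",270,140)
E
```

```text
mid [ 7.700e-01 -3.000e-02  5.594e+01] F entry [-3.9  2.9  9.7] T [ 0.88 -0.53 -0.03] ax err deg 0.22 w 22.3 t 14.28
```

View pics/d8o.png

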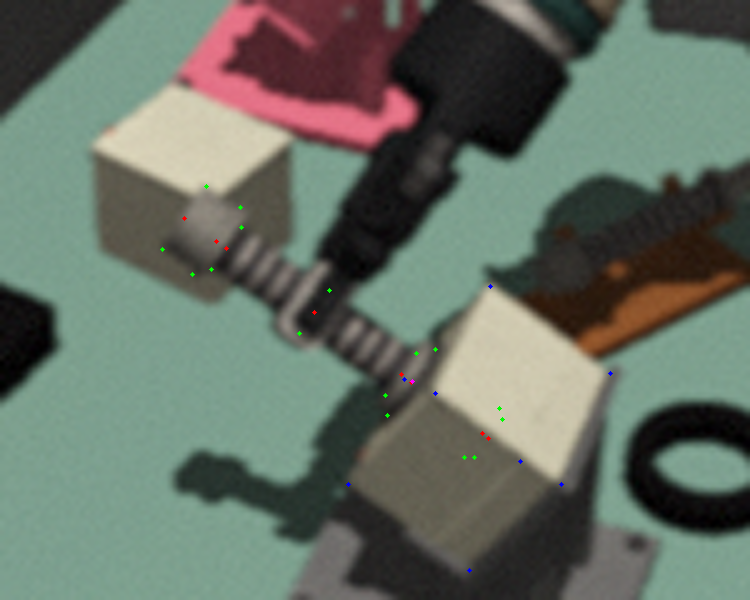

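The collar is on the rim under about 10 N axial, fully home. Now drawing out along the bore axis.

Call:
{"method": "step_arm", "body": {"deltas": [[[0,0,0,0,0,0,0],[0,1.7,0.23,1.0,0,0,0],[0,2.6,0.34,1.5,0,0,0],[0,2.6,0.34,1.5,0,0,0],[0,2.6,0.34,1.5,0,0,0],[0,3.4,0.46,2.0,0,0,0],[0,3.4,0.46,2.0,0,0,0],[0,3.4,0.46,2.0,0,0,0],[0,3.4,0.46,2.0,0,0,0],[0,3.4,0.46,2.0,0,0,0]]]}}

```text
clock: 15.17
eef_pos: [566.6, -37.1, 164.7]
tool_rot: [-2.305, -0.523, 0.132]
force: [-2.7, 1.9, -1.8]
width: 22.4
```

```bash
python3 f.py
```

```text
mid [ 1.18 -0.4  84.3 ] F entry [-3.2  2.3 -0.9] T [-0.78  1.09 -0.51] ax err deg 0.05 w 22.4 t 15.17
```

Call:
{"method": "step_arm", "body": {"deltas": [[[0,4.3,0.57,2.5,0,0,0],[0,5.2,0.68,3.0,0,0,0],[0,5.2,0.68,3.0,0,0,0],[0,5.2,0.68,3.0,0,0,0],[0,5.2,0.68,3.0,0,0,0],[0,5.2,0.68,3.0,0,0,0],[0,5.2,0.68,3.0,0,0,0],[0,5.2,0.68,3.0,0,0,0],[0,5.2,0.68,3.0,0,0,0],[0,5.2,0.68,3.0,0,0,0]]]}}

```text
clock: 16.0
eef_pos: [618.0, -30.1, 194.7]
tool_rot: [-2.304, -0.523, 0.132]
force: [-0.1, 0.4, -4.9]
width: 22.3
```

```bash
python3 f.py
python3 - <<'E'
from h import *
delta(*pose(150,48,0))
E
```

```text
mid [  1.19  -0.18 144.17] F entry [ 0.7  0.4 -0.4] T [-0.76  0.58 -1.27] ax err deg 0.02 w 22.3 t 16.0
d [4.4  0.76 3.95] rv [ 0.7348  2.4522 -1.8207] q [ 0.62  0.84 -0.27  1.75 -0.94  1.   -0.07] F [-0.1  0.4 -4.9] w 22.3 t 16.0
mid in entry [  1.192   -0.1786 144.166 ]
```

Withdrawn cleanly. For the no-go end, a plain half turn here would push joint 7 out of range, so I'll go back through tool-vertical, turn at height, and tilt with the opposite roll (−60°), where all joints have margin.

Run:
```python
from h import *
x=np.array([np.cos(psi),np.sin(psi),0]);z=np.array([0,0,-1.])
R=np.stack([x,np.cross(z,x),z],1);delta(np.array([610,0,275.]),R)
R2=np.stack([-x,np.cross(z,-x),z],1)
p3,R3=pose(140,-60,0);print("then",Ro.from_matrix(R3@R2.T).as_rotvec(),p3)
```

```text
d [-7.95 30.11 80.33] rv [-0.8756  0.3802 -0.2191] q [ 0.62  0.84 -0.27  1.75 -0.94  1.   -0.07] F [-0.1  0.4 -4.9] w 22.3 t 16.0
mid in entry [  1.192   -0.1786 144.166 ]
then [-0.9511 -0.6046 -0.2739] [615.1703 -48.152  195.2369]
```

Call:
{"method": "step_arm", "body": {"deltas": [[[0,0,4,12,0,0,0],[0,-0.9,3,8,-0.0973,0.0422,-0.0243],[0,-0.9,3,8,-0.0973,0.0422,-0.0243],[0,-0.9,3,8,-0.0973,0.0422,-0.0243],[0,-0.9,3,8,-0.0973,0.0422,-0.0243],[0,-0.9,3,8,-0.0973,0.0422,-0.0243],[0,-0.9,3,8,-0.0973,0.0422,-0.0243],[0,-0.9,3,8,-0.0973,0.0422,-0.0243],[0,-0.9,3,8,-0.0973,0.0422,-0.0243],[0,-0.9,3,4,-0.0973,0.0422,-0.0243]]]}}

```text
clock: 16.83
eef_pos: [608.6, 2.6, 277.3]
tool_rot: [3.139, 0.0, 0.131]
force: [0.5, 0.8, -4.3]
width: 22.1
```

Run:
```python
from h import *
x=np.array([np.cos(psi),np.sin(psi),0]);z=np.array([0,0,-1.])
R=np.stack([x,np.cross(z,x),z],1);delta(np.array([610,0,275.]),R)
```

```text
d [ 1.43 -2.62 -2.31] rv [0.0023 0.0003 0.0012] q [-0.25  0.55  0.33  1.6  -0.19  1.03 -1.31] F [ 0.5  0.8 -4.3] w 22.1 t 16.8333
mid in entry [-75.0441  41.6967 186.6449]
```

Call:
{"method": "step_arm", "body": {"deltas": [[[0,0,3,0,0,0,0.06],[0,0,3,0,0,0,0.115],[0,0,3,0,0,0,0.115],[0,0,3,0,0,0,0.115],[0,0,3,0,0,0,0.115],[0,0,3,0,0,0,0.115],[0,0,3,0,0,0,0.115],[0,0,3,0,0,0,0.115],[0,0,3,0,0,0,0.115],[0,0,3,0,0,0,0.115]]]}}

```text
clock: 17.67
eef_pos: [607.5, 32.5, 274.8]
tool_rot: [-3.138, -0.001, 1.233]
force: [-0.7, -0.2, -4.8]
width: 22.2
```

Run:
```python
from h import *
x=-np.array([np.cos(psi),np.sin(psi),0]);z=np.array([0,0,-1.])
R=np.stack([x,np.cross(z,x),z],1);delta(np.array([610,30,275.]),R)
```

```text
d [ 2.47 -2.45  0.22] rv [ 0.0017 -0.0043  2.0404] q [-0.11  0.53  0.02  1.59 -0.02  1.02 -0.42] F [-0.7 -0.2 -4.8] w 22.2 t 17.6667
mid in entry [-71.3871  71.354  187.9084]
```

Call:
{"method": "step_arm", "body": {"deltas": [[[0,0,0,0,0,0,0.1134],[0,0,0,0,0,0,0.1134],[0,0,0,0,0,0,0.1134],[0,0,0,0,0,0,0.1134],[0,0,0,0,0,0,0.1134],[0,0,0,0,0,0,0.1134],[0,0,0,0,0,0,0.1134],[0,0,0,0,0,0,0.1134],[0,0,0,0,0,0,0.1134]]]}}

```text
clock: 18.42
eef_pos: [607.5, 31.9, 274.9]
tool_rot: [-3.14, -0.003, 2.253]
force: [0.0, 0.2, -5.0]
width: 22.0
```

Call:
{"method": "step_arm", "body": {"deltas": [[[0,0,0,0,0,0,0.1134],[0,0,0,0,0,0,0.1134],[0,0,0,0,0,0,0.1134],[0,0,0,0,0,0,0.1134],[0,0,0,0,0,0,0.1134],[0,0,0,0,0,0,0.1134],[0,0,0,0,0,0,0.1134],[0,0,0,0,0,0,0.1134],[0,0,0,0,0,0,0.1134]]]}}

```text
clock: 19.17
eef_pos: [607.5, 31.5, 274.9]
tool_rot: [3.141, -0.003, -3.009]
force: [0.6, -0.7, -4.7]
width: 22.3
```

Run:
```python
from h import *
delta(*pose(140,-60,0));delta(*pose(140,-45,0))
```

```text
d [  7.67 -79.67 -79.64] rv [-0.9517 -0.608  -0.2727] q [ 0.22  0.58 -0.52  1.58  0.31  1.07  1.32] F [ 0.6 -0.7 -4.7] w 22.3 t 19.1667
mid in entry [-71.5486  70.4509 187.8288]
d [  8.57 -77.78 -81.61] rv [-0.6957 -0.596  -0.2047] q [ 0.22  0.58 -0.52  1.58  0.31  1.07  1.32] F [ 0.6 -0.7 -4.7] w 22.3 t 19.1667
mid in entry [-71.5486  70.4509 187.8288]
```

Call:
{"method": "step_arm", "body": {"deltas": [[[0,0.7,0,0,-0.0865,-0.0553,-0.0248],[0,0.7,0,0,-0.0865,-0.0553,-0.0248],[0,0.7,0,0,-0.0865,-0.0553,-0.0248],[0,0.7,0,0,-0.0865,-0.0553,-0.0248],[0,0.7,0,0,-0.0865,-0.0553,-0.0248],[0,0.7,0,0,-0.0865,-0.0553,-0.0248],[0,0.7,0,0,-0.0865,-0.0553,-0.0248],[0,0.7,0,0,-0.0865,-0.0553,-0.0248],[0,0.7,0,0,-0.0865,-0.0553,-0.0248],[0,0.7,0,0,-0.0865,-0.0553,-0.0248]]]}}

```text
clock: 20.0
eef_pos: [615.2, 33.0, 275.1]
tool_rot: [-2.199, 0.489, -3.036]
force: [-0.8, -1.1, -5.7]
width: 22.2
```

Call:
{"method": "step_arm", "body": {"deltas": [[[0,0,0,0,-0.0865,-0.0553,-0.0248],[0,0,0,0,0,0,0],[0,0,0,0,0,0,0]]]}}

```text
clock: 20.25
eef_pos: [615.4, 33.0, 272.6]
tool_rot: [-2.097, 0.526, -3.009]
force: [0.0, -1.4, -3.4]
width: 22.2
```

Run:
```python
from h import *
delta(*pose(140,-60,0))
shot("scene","s9")
```

```text
d [ -0.22 -81.19 -77.38] rv [-0.0029  0.0021 -0.0025] q [-0.63  0.75  0.02  1.84  1.16  1.28 -0.02] F [ 0.  -1.4 -3.4] w 22.2 t 20.25
mid in entry [-61.6038  80.4334 188.0951]
```

View pics/s9.png

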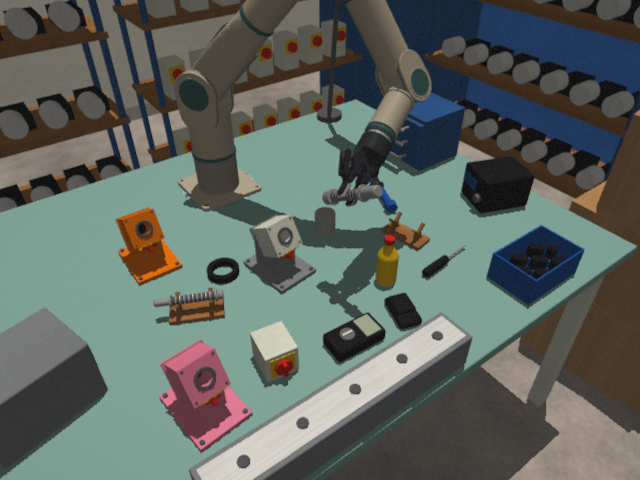

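The scene view shows the gauge reversed (no-go towards the bore) with the hand from the +y side, clear of everything. Moving to the standoff.

Call:
{"method": "step_arm", "body": {"deltas": [[[0,0,-10.1,-9.7,-0.0029,0.0021,-0.0025],[0,0,-10.1,-9.8,0,0,0],[0,0,-10.1,-9.8,0,0,0],[0,0,-10.1,-9.8,0,0,0],[0,0,-10.1,-9.8,0,0,0],[0,0,-10.1,-9.8,0,0,0],[0,0,-10.1,-9.8,0,0,0],[0,0.2,-10.1,-9.8,0,0,0],[0,0,0,0,0,0,0],[0,0,0,0,0,0,0]]]}}

```text
clock: 21.13
eef_pos: [615.9, -52.5, 196.3]
tool_rot: [-2.091, 0.527, -3.014]
force: [0.7, 0.7, -4.0]
width: 22.0
```

```bash
python3 f.py;python3 - <<'E'
from ov import *
from prof import *
delta(*pose(140,-60,0,.9,0))
s,R,p=st()
shot("scene","s10");over("s10",240,160)
shot("side","d10");over("d10",270,140)
ds=[(65,14),(72,14),(80,14),(88,14),(94,14),(-60,17.5),(-65,17.5),(-70,17.5)]
prof("d10",ds,R,p);prof("s10",ds,R,p)
E
```

```text
mid [ -0.81  -4.4  140.71] F entry [0.3 0.6 0.7] T [0.79 0.58 1.46] ax err deg 0.28 w 22.0 t 21.13
d [-0.3   4.43 -1.87] rv [0.0028 0.0037 0.0061] q [-0.54  0.85  0.07  1.96  1.32  1.13 -0.22] F [ 0.7  0.7 -4. ] w 22.0 t 21.1333
mid in entry [ -0.8095  -4.3982 140.7086]
d10 65 edges -15.1 14.3 ctr -0.4 r 14.7 nn in entry [0.73 0.69 0.  ]
d10 72 edges -12.2 16.9 ctr 2.34 r 14.6 nn in entry [0.73 0.69 0.  ]
d10 80 edges -11.6 15.0 ctr 1.68 r 13.3 nn in entry [0.73 0.69 0.  ]
d10 88 edges -12.9 10.0 ctr -1.49 r 11.4 nn in entry [0.73 0.69 0.  ]
d10 94 edges -14.6 10.3 ctr -2.15 r 12.5 nn in entry [0.73 0.69 0.  ]
d10 -60 edges -17.9 16.3 ctr -0.76 r 17.1 nn in entry [0.73 0.69 0.  ]
d10 -65 edges -17.6 16.3 ctr -0.66 r 16.9 nn in entry [0.73 0.69 0.  ]
d10 -70 edges -17.1 16.3 ctr -0.38 r 16.7 nn in entry [0.73 0.69 0.  ]
s10 65 edges -16.9 15.0 ctr -0.97 r 15.9 nn in entry [-0.91  0.42 -0.  ]
s10 72 edges -15.2 15.5 ctr 0.14 r 15.4 nn in entry [-0.91  0.42 -0.  ]
s10 80 edges -14.1 17.1 ctr 1.51 r 15.6 nn in entry [-0.91  0.42 -0.  ]
s10 88 edges -14.0 13.6 ctr -0.23 r 13.8 nn in entry [-0.91  0.42 -0.  ]
s10 94 edges -13.1 13.1 ctr 0.0 r 13.1 nn in entry [-0.91  0.42 -0.  ]
s10 -60 edges -18.7 18.3 ctr -0.24 r 18.5 nn in entry [-0.91  0.42 -0.  ]
s10 -65 edges -19.0 17.4 ctr -0.78 r 18.2 nn in entry [-0.91  0.42 -0.  ]
s10 -70 edges -20.3 16.7 ctr -1.83 r 18.5 nn in entry [-0.91  0.42 -0.  ]
```

View pics/s10o.png

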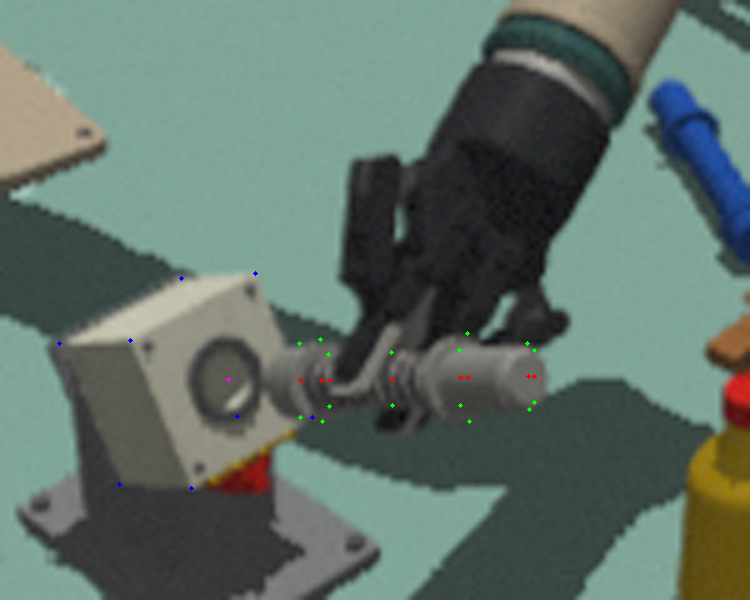

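View pics/d10o.png

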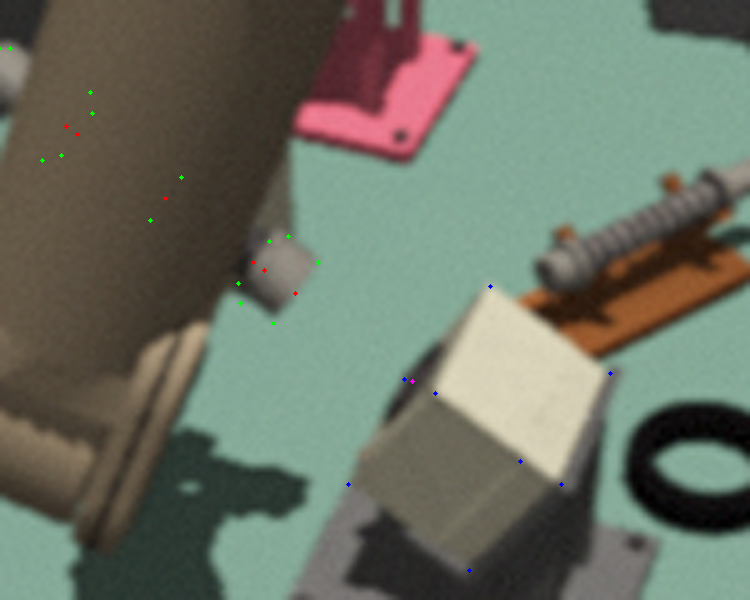

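The no-go face is aligned within about 1 mm in both views. I'll trim the residual (y −4, tilt 0.3°), then advance.

Call:
{"method": "step_arm", "body": {"deltas": [[[0,-0.2,1.8,-0.9,0.0014,0.0018,0.003],[0,-0.1,1.8,-0.9,0.0014,0.0018,0.003],[0,-4.3,-0.57,-2.5,0,0,0],[0,-4.3,-0.57,-2.5,0,0,0],[0,-4.3,-0.57,-2.5,0,0,0],[0,-4.3,-0.57,-2.5,0,0,0],[0,-4.3,-0.57,-2.5,0,0,0],[0,-4.3,-0.57,-2.5,0,0,0],[0,-4.3,-0.57,-2.5,0,0,0],[0,0,0,0,0,0,0]]]}}

```text
clock: 22.07
eef_pos: [585.0, -50.5, 176.1]
tool_rot: [-2.095, 0.522, -3.006]
force: [0.9, -0.4, -4.1]
width: 22.4
```

```bash
python3 f.py;python3 - <<'E'
from ov import *
delta(*pose(90,-60,0,.75,-.8))
E
```

```text
mid [  1.48   1.61 104.23] F entry [ 0.4 -0.5  0.7] T [0.89 0.52 1.39] ax err deg 0.18 w 22.4 t 22.07
d [-12.29  -4.07  -6.48] rv [ 0.     -0.0011 -0.0034] q [-0.56  0.87  0.06  2.04  1.35  1.11 -0.33] F [ 0.9 -0.4 -4.1] w 22.4 t 22.0667
mid in entry [  1.4788   1.6098 104.2347]
```

Call:
{"method": "step_arm", "body": {"deltas": [[[0,-2.5,-0.9,-1.3,0,-0.001,-0.0034],[0,-2.5,-0.8,-1.3,0,0,0],[0,-2.5,-0.8,-1.3,0,0,0],[0,-2.4,-0.8,-1.3,0,0,0],[0,-2.4,-0.8,-1.3,0,0,0],[0,0,0,0,0,0,0],[0,0,0,0,0,0,0]]]}}

```text
clock: 22.65
eef_pos: [573.8, -54.5, 170.2]
tool_rot: [-2.094, 0.525, -3.01]
force: [-0.2, -0.1, -4.5]
width: 22.5
```

```bash
python3 f.py;python3 - <<'E'
from ov import *
from prof import *
delta(*pose(80,-60,0,.75,-.8))
s,R,p=st()
shot("side","d11");over("d11",270,140);shot("scene","s11");over("s11",240,160)
ds=[(88,14),(94,14),(-60,17.5),(-65,17.5),(-70,17.5)]
prof("d11",ds[2:],R,p);prof("s11",ds,R,p)
E
```

```text
mid [ 0.72 -0.87 91.26] F entry [ 0.2 -0.  -0.4] T [0.81 0.59 1.44] ax err deg 0.09 w 22.5 t 22.65
d [-9.67 -1.21 -5.66] rv [-0.0002  0.0016 -0.0002] q [-0.57  0.88  0.06  2.07  1.36  1.1  -0.37] F [-0.2 -0.1 -4.5] w 22.5 t 22.65
mid in entry [ 0.7202 -0.8677 91.2584]
d11 -60 edges -18.7 15.3 ctr -1.71 r 17.0 nn in entry [0.72 0.69 0.  ]
d11 -65 edges -18.6 15.4 ctr -1.58 r 17.0 nn in entry [0.72 0.69 0.  ]
d11 -70 edges -18.6 15.5 ctr -1.51 r 17.1 nn in entry [0.72 0.69 0.  ]
s11 88 edges -13.4 13.5 ctr 0.06 r 13.4 nn in entry [-0.91  0.42 -0.  ]
s11 94 edges -13.3 13.6 ctr 0.16 r 13.4 nn in entry [-0.91  0.42 -0.  ]
s11 -60 edges -19.2 16.4 ctr -1.38 r 17.8 nn in entry [-0.91  0.42 -0.  ]
s11 -65 edges -19.9 16.3 ctr -1.84 r 18.1 nn in entry [-0.91  0.42 -0.  ]
s11 -70 edges -20.6 18.5 ctr -1.05 r 19.6 nn in entry [-0.91  0.42 -0.  ]
```

View pics/d11o.png

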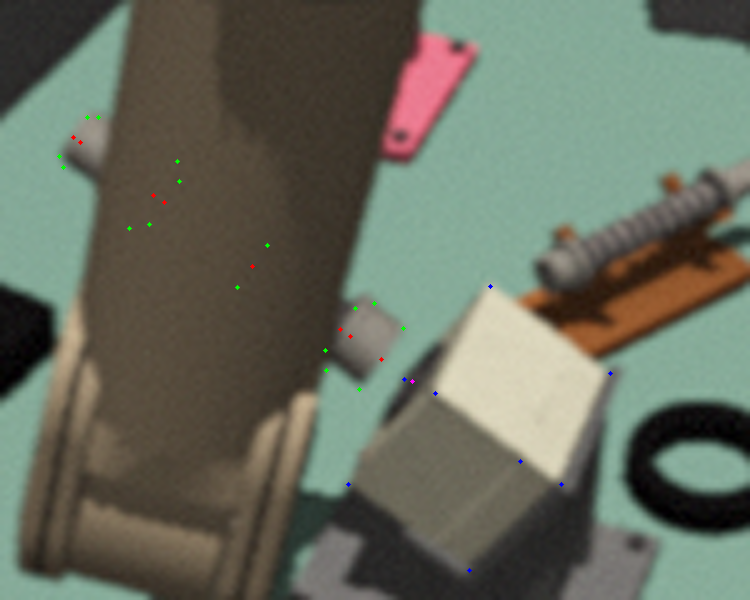

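View pics/s11o.png

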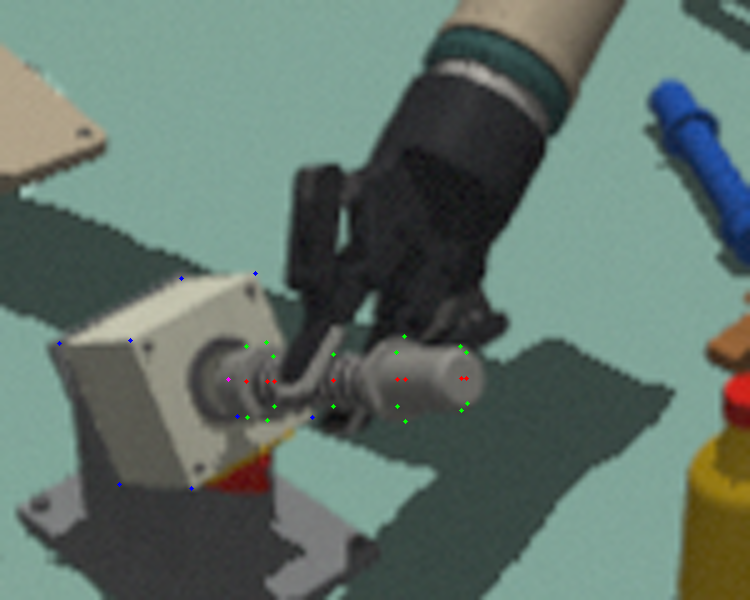

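Alignment is good in both views; contact expected at mid ≈ 74. Closing in slowly.

Call:
{"method": "step_arm", "body": {"deltas": [[[0,-2.0,-0.3,-1.6,0,0.0016,0],[0,-2.2,-0.3,-1.25,0,0,0],[0,-2.2,-0.3,-1.25,0,0,0],[0,-2.2,-0.3,-1.25,0,0,0],[0,-2.2,-0.3,-1.25,0,0,0],[0,0,0,0,0,0,0],[0,0,0,0,0,0,0]]]}}

```text
clock: 23.33
eef_pos: [563.0, -55.9, 163.6]
tool_rot: [-2.095, 0.524, -3.01]
force: [0.9, 0.4, -3.6]
width: 22.2
```

```bash
python3 f.py
```

```text
mid [ 0.99 -0.86 78.48] F entry [0.  0.3 1.1] T [0.84 0.51 1.45] ax err deg 0.01 w 22.2 t 23.33
```

Call:
{"method": "step_arm", "body": {"deltas": [[[0,-0.86,-0.11,-0.5,0,0,0],[0,-0.86,-0.11,-0.5,0,0,0],[0,0,0,0,0,0,0]]]}}

```text
clock: 23.58
eef_pos: [561.2, -56.2, 162.6]
tool_rot: [-2.095, 0.524, -3.01]
force: [0.3, 0.2, -3.8]
width: 22.1
```

```bash
python3 f.py
```

```text
mid [ 0.95 -0.9  76.41] F entry [-0.1  0.1  0.4] T [0.86 0.49 1.43] ax err deg 0.02 w 22.1 t 23.58
```

Call:
{"method": "step_arm", "body": {"deltas": [[[0,-0.86,-0.11,-0.5,0,0,0],[0,-0.43,-0.06,-0.25,0,0,0],[0,0,0,0,0,0,0]]]}}

```text
clock: 23.83
eef_pos: [559.9, -56.4, 161.9]
tool_rot: [-2.095, 0.524, -3.01]
force: [0.4, -0.3, -4.1]
width: 22.1
```

```bash
python3 f.py
```

```text
mid [ 0.97 -0.89 74.97] F entry [ 0.2 -0.3  0.3] T [0.91 0.5  1.42] ax err deg 0.01 w 22.1 t 23.83
```

Call:
{"method": "step_arm", "body": {"deltas": [[[0,-0.86,-0.11,-0.5,0,0,0],[0,0,0,0,0,0,0]]]}}

```text
clock: 24.0
eef_pos: [559.2, -56.4, 161.4]
tool_rot: [-2.095, 0.524, -3.01]
force: [0.5, -1.4, -4.0]
width: 21.9
```

```bash
python3 f.py
```

```text
mid [ 0.99 -0.84 74.04] F entry [ 0.  -1.4  0.3] T [0.87 0.55 1.46] ax err deg 0.01 w 21.9 t 24.0
```

Call:
{"method": "step_arm", "body": {"deltas": [[[0,-0.86,-0.11,-0.5,0,0,0],[0,0,0,0,0,0,0]]]}}

```text
clock: 24.17
eef_pos: [559.1, -56.4, 161.4]
tool_rot: [-2.094, 0.525, -3.008]
force: [2.6, 0.8, -2.2]
width: 22.6
```

```bash
python3 f.py
```

```text
mid [ 0.95 -0.77 73.98] F entry [-0.3  0.4  3.3] T [0.25 0.24 1.36] ax err deg 0.11 w 22.6 t 24.17
```

Call:
{"method": "step_arm", "body": {"deltas": [[[0,-0.43,-0.06,-0.25,0,0,0],[0,0,0,0,0,0,0]]]}}

```text
clock: 24.33
eef_pos: [559.0, -56.3, 161.4]
tool_rot: [-2.094, 0.526, -3.008]
force: [4.7, 0.5, -0.3]
width: 22.3
```

```bash
python3 f.py
```

```text
mid [ 0.94 -0.74 73.93] F entry [-0.9 -0.1  6. ] T [-0.27  0.    1.33] ax err deg 0.15 w 22.3 t 24.33
```

Call:
{"method": "step_arm", "body": {"deltas": [[[0,-0.6,-0.08,-0.35,0,0,0],[0,0,0,0,0,0,0],[0,0,0,0,0,0,0],[0,0,0,0,0,0,0]]]}}

```text
clock: 24.67
eef_pos: [559.0, -56.3, 161.4]
tool_rot: [-2.093, 0.527, -3.007]
force: [5.3, 1.4, 0.1]
width: 22.1
```

```bash
python3 f.py;python3 - <<'E'
from ov import *
shot("scene","s12");over("s12",240,160)
E
```

```text
mid [ 0.95 -0.65 73.89] F entry [-0.9  0.7  6.8] T [-0.59 -0.14  1.37] ax err deg 0.22 w 22.1 t 24.67
```

View pics/s12o.png

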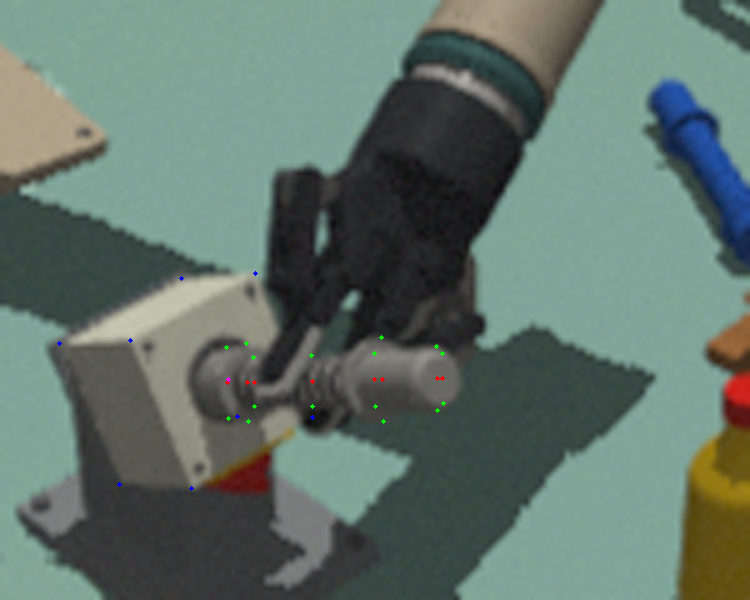

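Call:
{"method": "step_arm", "body": {"deltas": [[[0,-0.86,-0.11,-0.5,0,0,0],[0,0,0,0,0,0,0],[0,0,0,0,0,0,0],[0,0,0,0,0,0,0],[0,0,0,0,0,0,0]]]}}

```text
clock: 25.13
eef_pos: [559.0, -56.2, 161.4]
tool_rot: [-2.093, 0.528, -3.006]
force: [8.5, 1.0, 2.3]
width: 22.4
```

```bash
python3 f.py
```

```text
mid [ 0.91 -0.57 73.84] F entry [-1.2 -0.2 10.6] T [-1.04 -0.32  1.26] ax err deg 0.32 w 22.4 t 25.13
```

Call:
{"method": "step_arm", "body": {"deltas": [[[0,1.7,0.23,1.0,0,0,0],[0,2.6,0.34,1.5,0,0,0],[0,4.3,0.57,2.5,0,0,0],[0,5.2,0.68,3.0,0,0,0],[0,5.2,0.68,3.0,0,0,0],[0,5.2,0.68,3.0,0,0,0],[0,5.2,0.68,3.0,0,0,0],[0,5.2,0.68,3.0,0,0,0],[0,5.2,0.68,3.0,0,0,0],[0,5.2,0.68,3.0,0,0,0]]]}}

```text
clock: 25.97
eef_pos: [601.8, -50.9, 186.1]
tool_rot: [-2.095, 0.524, -3.01]
force: [-0.2, -1.0, -4.1]
width: 22.4
```

```bash
python3 f.py;python3 - <<'E'
from h import *
h=np.radians(11.0);x=-np.array([np.cos(h),np.sin(h),0]);z=np.array([0,0,-1.])
R=np.stack([x,np.cross(z,x),z],1);delta(np.array([556,306,39.5]),R)
E
```

```text
mid [  1.1   -1.01 123.68] F entry [-0.1 -1.  -0.3] T [0.88 0.46 1.48] ax err deg 0.02 w 22.4 t 25.97
d [ -45.83  356.94 -146.62] rv [0.9336 0.6339 0.3279] q [-0.55  0.86  0.07  2.    1.33  1.12 -0.27] F [-0.2 -1.  -4.1] w 22.4 t 25.9667
mid in entry [  1.0954  -1.0093 123.6759]
```

The no-go end is blocked at the rim with 10.6 N and no entry; then withdrawn. Back to vertical while lifting, then over to the rest.

Call:
{"method": "step_arm", "body": {"deltas": [[[0,2,0,10,0,0,0],[0,0,6,8,0.085,0.0576,0.0298],[0,0,6,8,0.085,0.0576,0.0298],[0,0,6,8,0.085,0.0576,0.0298],[0,0,6,8,0.085,0.0576,0.0298],[0,0,6,8,0.085,0.0576,0.0298],[0,0,10,8,0.085,0.0576,0.0298],[0,0,10,8,0.085,0.0576,0.0298],[0,0,10,8,0.085,0.0576,0.0298],[0,0,10,0,0.085,0.0576,0.0298]]]}}

```text
clock: 26.8
eef_pos: [602.9, 18.5, 263.2]
tool_rot: [-2.959, 0.086, -3.001]
force: [0.1, -1.1, -6.1]
width: 22.4
```

Call:
{"method": "step_arm", "body": {"deltas": [[[0,-5,28,0,0.085,0.0576,0.0298],[0,-5,28,0,0.085,0.0576,0.0298],[0,-5,28,0,0,0,0],[0,-5,28,0,0,0,0],[0,-5,28,0,0,0,0],[0,-5,28,0,0,0,0],[0,-5,28,0,0,0,0],[0,-5,28,0,0,0,0],[0,-5,28,0,0,0,0],[0,-3,20,0,0,0,0]]]}}

```text
clock: 27.63
eef_pos: [553.2, 292.1, 260.0]
tool_rot: [-3.141, -0.003, -2.948]
force: [-0.3, -0.7, -4.0]
width: 22.3
```

Call:
{"method": "step_arm", "body": {"deltas": [[[0,0,0,0,0,0,0],[0,0,0,0,0,0,0],[0,0,0,0,0,0,0]]]}}

```text
clock: 27.88
eef_pos: [555.2, 288.7, 259.6]
tool_rot: [-3.139, -0.002, -2.951]
force: [0.1, -0.4, -3.7]
width: 22.2
```

Run:
```python
from h import *
R=Ro.from_euler("xyz",[np.pi,0,-2.942]).as_matrix();delta(np.array([556.2,306.1,39.7]),R)
```

```text
d [   1.02   17.38 -219.87] rv [ 0.0027 -0.0011  0.0088] q [-0.22  0.62 -0.52  1.55  0.34  1.06  0.94] F [ 0.1 -0.4 -3.7] w 22.2 t 27.8833
mid in entry [-67.3337 332.3335 164.507 ]
```

Call:
{"method": "step_arm", "body": {"deltas": [[[0,0.5,6,-14,0.0027,-0.0011,0.0088],[0,0.5,6,-22,0,0,0],[0,0,5.4,-22,0,0,0],[0,0,0,-22,0,0,0],[0,0,0,-22,0,0,0],[0,0,0,-22,0,0,0],[0,0,0,-16,0,0,0],[0,0,0,0,0,0,0],[0,0,0,0,0,0,0]]]}}

```text
clock: 28.63
eef_pos: [556.5, 306.1, 119.2]
tool_rot: [3.14, -0.0, -2.943]
force: [0.1, 0.0, -3.7]
width: 22.5
```

Run:
```python
from h import *
R=Ro.from_euler("xyz",[np.pi,0,-2.942]).as_matrix();delta(np.array([556.2,306.1,39.7]),R)
shot("wrist","w13")
```

```text
d [ -0.34   0.04 -79.53] rv [-0.0012 -0.0006  0.0013] q [-0.28  0.79 -0.45  1.66  0.44  0.8   0.84] F [ 0.1  0.  -3.7] w 22.5 t 28.6333
mid in entry [ 56.0132 349.3023  97.4727]
```

View pics/w13.png

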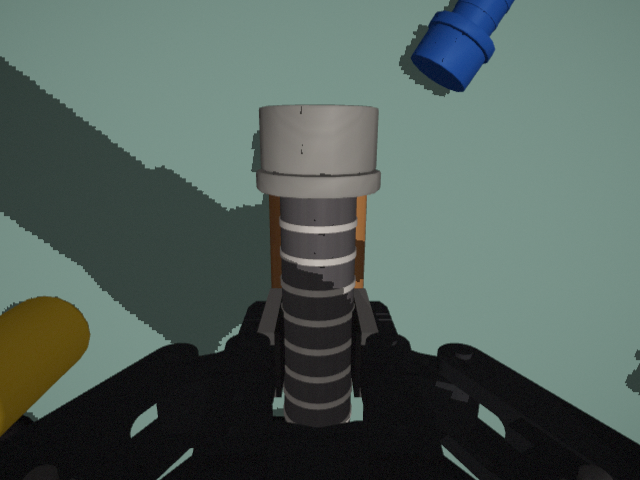

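The gauge sits in the grip exactly as at pick-up, centred above the rest. Descending.

Call:
{"method": "step_arm", "body": {"deltas": [[[0,-0.3,0,-12,0,0,0],[0,0,0,-15,0,0,0],[0,0,0,-15,0,0,0],[0,0,0,-12,0,0,0],[0,0,0,-8,0,0,0],[0,0,0,-6,0,0,0],[0,0,0,-5,0,0,0],[0,0,0,-3,0,0,0],[0,0,0,0,0,0,0],[0,0,0,0,0,0,0]]]}}

```text
clock: 29.52
eef_pos: [556.4, 308.7, 44.1]
tool_rot: [3.138, 0.002, -2.941]
force: [-0.2, -0.7, -4.2]
width: 22.0
```

Call:
{"method": "step_arm", "body": {"deltas": [[[0,0,0,-1.5,0,0,0],[0,0,0,-1,0,0,0],[0,0,0,0,0,0,0],[0,0,0,0,0,0,0]]]}}

```text
clock: 29.85
eef_pos: [556.7, 308.3, 41.8]
tool_rot: [3.138, 0.003, -2.942]
force: [1.2, -1.2, -1.7]
width: 22.1
```

It drifted +2 mm in y and touches one saddle flank. Correcting, then lowering the rest.

Call:
{"method": "step_arm", "body": {"deltas": [[[0,-0.4,-1.1,0.5,0.003,0.002,0],[0,0,-1.1,0,0,0,0],[0,0,0,0,0,0,0],[0,0,0,-1.2,0,0,0],[0,0,0,-0.8,0,0,0],[0,0,0,0,0,0,0],[0,0,0,0,0,0,0]]]}}

```text
clock: 30.43
eef_pos: [555.7, 306.1, 39.9]
tool_rot: [3.135, 0.0, -2.942]
force: [-0.1, -1.1, -2.3]
width: 22.2
```

Call:
{"method": "step_arm", "body": {"deltas": [[[0,0,0,-0.5,0,0,0],[0,0,0,0,0,0,0]]]}}

```text
clock: 30.6
eef_pos: [555.7, 306.1, 39.8]
tool_rot: [3.135, 0.001, -2.942]
force: [-1.5, -1.7, 1.8]
width: 22.0
```

Seated: the same pose as at pick-up, and the weight is taken off. Opening and retreating upwards.

Call:
{"method": "step_arm", "body": {"deltas": [[[0.4,0,0,0,0,0,0],[0.6,0,0,0,0,0,0],[0.8,0,0,0,0,0,0],[1,0,0,0,0,0,0],[1,0,0,0,0,0,0],[1,0,0,0,0,0,0],[1,0,0,0,0,0,0]]]}}

```text
clock: 31.18
eef_pos: [555.8, 306.4, 39.4]
tool_rot: [3.134, 0.001, -2.941]
force: [0.6, -0.5, -0.3]
width: 85.2
```

Call:
{"method": "step_arm", "body": {"deltas": [[[1,0,0,6,0,0,0],[1,0,0,12,0,0,0],[1,0,0,18,0,0,0],[1,0,0,20,0,0,0],[1,0,0,20,0,0,0],[1,0,0,20,0,0,0],[1,0,0,20,0,0,0],[1,0,0,20,0,0,0],[1,0,0,0,0,0,0],[1,0,0,0,0,0,0]]]}}

```text
clock: 32.02
eef_pos: [556.5, 306.9, 177.7]
tool_rot: [3.133, 0.004, -2.941]
force: [-0.6, -0.8, -1.1]
width: 85.4
```

Run:
```python
from h import *
shot("wrist","w14");shot("side","d14");shot("scene","s14")
c,im,D=load("d14");a=cv2.resize(im[290:380,180:300],(400,300),interpolation=cv2.INTER_CUBIC)
c,im,D=load("s14");b=cv2.resize(im[195:265,365:455],(400,300),interpolation=cv2.INTER_CUBIC)
c0,i0,D0=load("side0");c,i1,D=load("d14")
z0=cv2.resize(i0[290:380,180:300],(400,300),interpolation=cv2.INTER_CUBIC)
c0,i2,D0=load("scene0");z1=cv2.resize(i2[195:265,365:455],(400,300),interpolation=cv2.INTER_CUBIC)
cv2.imwrite("pics/end.png",np.vstack([np.hstack([a,b]),np.hstack([z0,z1])])[:,:,::-1])
```

```text
(no output)
```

View pics/w14.png

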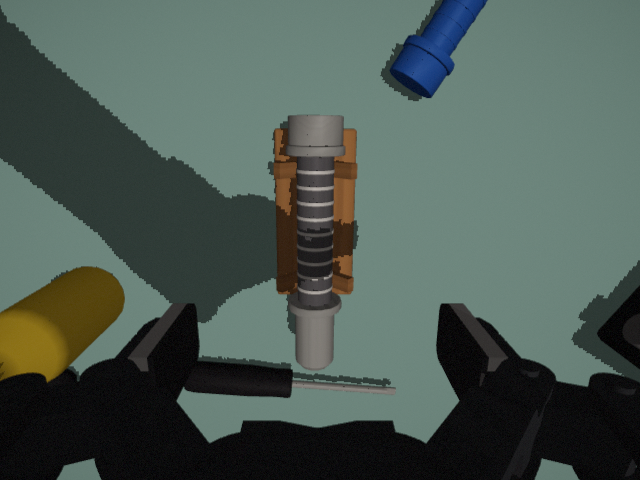

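View pics/end.png

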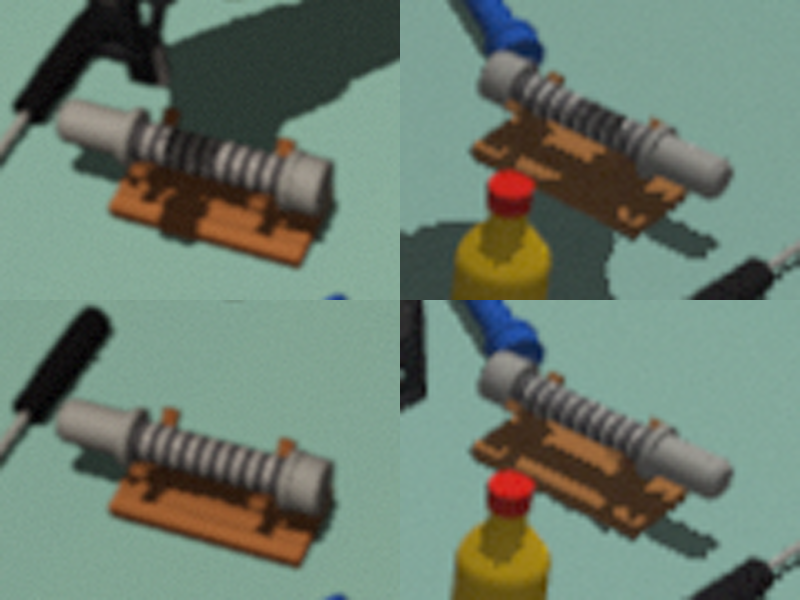

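View pics/s14.png

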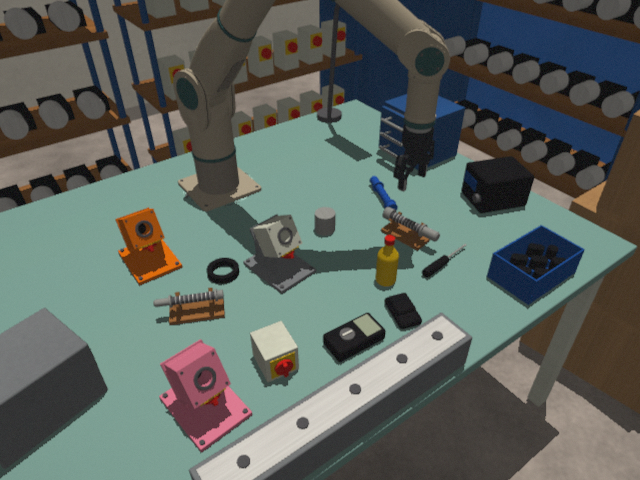

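The gauge is back in its saddles, level and within a pixel of its start in both fixed views. The small gauge, bottle, tin, tape and the rest are unmoved, and the gripper is clear. Handing in.

```bash
python3 -c "
from cell import ctrl
print(ctrl.finish_job())"
```

```text
the job is handed in; nothing more can be done
None
```

The check is done and handed in at about 32 s of the 72 s allowed; no verdict is reported.

- **Gauge picked:** I took the larger gauge, in the left-hand rest, by its handle between the saddles.
- **Go end:** It went fully home. Motion stopped with the handle's middle 56.0 mm from the rim, which is where the collar meets it, at about 10 N axial. The side view showed the collar on the rim. I then drew it straight out.
- **No-go end:** I turned the gauge round and pressed the flat end on the same bore within about 0.3° of square. It was stopped at 73.8–74.0 mm, so it did not enter, at up to 10.6 N.
- **Return:** The gauge lies back in its saddles the same way round, released, with the gripper well above it. By eye it looks the same as in the starting pictures in both fixed views. The smaller gauge and the other objects look unmoved.

Three things went off plan or disagreed along the way:

- **First tilt fell short:** It stopped at 27° because joint 6 was near its limit. I came in with the hand rolled to the side instead: from −y for the go end and from +y for the no-go.
- **Bore position:** The first camera estimates of the bore differed by up to about 4.6 mm. The relative check in the fixed views was good enough, and the go plug entered with under 5 N sideways.
- **Lowering into the rest:** The arm had drifted about 2 mm sideways and touched a saddle flank lightly. I corrected that before letting go.

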